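# Snap the muddler onto the shelf hook

### The job

Take the wooden muddler out of its caddy and hang it up on the spring-gated hook under the little shelf rack, by pushing the top of its steel loop down through the gate without forcing anything. Before letting go, tug it lightly upward against the closed gate to make sure it is caught, then lower it and leave it hanging still and free. Leave everything else standing where it is.

Things in the scene. Friction and masses are not known exactly. Their poses are not given: they have to be found in the camera images.
- muddler_grip (a point): Centre of the muddler's wooden handle, where it is best held. The muddler stands upright in the caddy's front well. Axes: z up along the muddler to its loop, y across the loop's width, x through the loop's opening (either face serves). The handle is a bar 14 mm in x by 18 mm in y, reaching 41 mm above and below this point; below it a round foot 29 mm wide, 25 mm high.
- muddler_eye (a point): Middle of the top bar of the muddler's steel loop, on the centre line of its 5 mm wire, 111.5 mm above muddler_grip. The loop is an upright stirrup: its opening is 24 mm wide in y and 67 mm tall below the top bar. Same axes as muddler_grip.
- muddler: The muddler itself, 180 mm tall, about 0.12 kg (varies); its origin is the centre of the underside of its foot, 66 mm below muddler_grip. Same axes.
- caddy: Fixed light wooden block with two round wells, 140 mm (x) by 70 mm, 30 mm high; origin under its centre on the worktop. The muddler stands in the front well (33 mm to -x, 34 mm wide), the jigger in the rear one (33 mm to +x); well floors 8 mm above the worktop.
- rack: Small dark wooden shelf rack, fixed on the worktop, origin straight below hook_seat. Axes: z up, x from its open front to its two thin rear posts, y along the board. Reaches 40 mm in front (-x) of the origin, 70 mm behind, 65 mm to either side, 307 mm tall; front and sides open, 12 mm high foot frame round the place below the hook. Underside of the top board 295 mm above the worktop.
- hook_nose (a point): Top of the nose (free end) of the 6 mm steel snap hook under the rack's board IF the hook is screwed fully in; it in fact hangs 0 to 10 mm lower, each time differently: feel for it. Axes as rack. A J in the x-z plane: nose in front, underside of its bottom 46 mm below, shank 42 mm behind. The board ends 20 mm to the front, 44 mm above, so come from the front, gripper tilted 30 to 45 degrees.
- hook_entry (a point): Where to press: 8.5 mm behind (+x of) hook_nose, at its height; like it, true in x and y but up to 10 mm too high. The loop goes over the nose from the front, top bar (centre) 5 to 10 mm above this point so that the hook's bottom is within its opening, then straight down here on the gate. Over about 5 mm further behind, the gate jams before it lets the bar by.
- hook_seat (a point): Inside the hook, in the middle of its mouth (20 mm to +x of hook_nose, 37.5 mm below it), at the height of the centre of the loop's top bar when that rests on the bottom of the hook, for the hook screwed fully in (like the others 0 to 10 mm too high). Axes as rack. Hung up, the muddler's foot is 26 to 36 mm above the worktop.
- gate (a joint): Angle of the hook's sprung gate, rad: 0 shut, growing as its free end is pressed down and in; it cannot open upward. A level steel bar 5 mm thick from shank to just behind the nose, top 2.5 mm below the nose's top. Yields from about 3 N (more than the muddler weighs); after 17 to 24 mm (4 to 9 N) the loop's bar slips past its end and it snaps shut above, the bar then having 27 mm of free height.
- jigger_mid (a point): Bystander, not to be disturbed: two-ended steel bar measure, 43 mm wide, 78 mm tall, standing in the caddy's rear well. The point is half-way up on its axis.
- olive_jar_mid (a point): Bystander, not to be disturbed: lidded glass jar of olives, 63 mm wide, 110 mm tall. The point is half-way up on its axis.
- salt_shaker_mid (a point): Bystander, not to be disturbed: salt shaker with metal cap, 44 mm wide, 90 mm tall. The point is half-way up on its axis.
- nutmeg_jar_mid (a point): Bystander, not to be disturbed: spice jar with dark lid, 44 mm wide, 105 mm tall. The point is half-way up on its axis.
- shot_glass_mid (a point): Bystander, not to be disturbed: small clear glass, 48 mm wide, 61 mm tall. The point is half-way up on its axis.
- bitters_mid (a point): Bystander, not to be disturbed: small dropper bottle, 33 mm wide, 102 mm tall, standing on the rack's top board. The point is half-way up on its axis.
- glass_mid (a point): Bystander, not to be disturbed: cut-glass tumbler, 65 mm wide, 80 mm tall. The point is half-way up on its axis.
Things that resemble listed ones, but are neither listed nor needed, are in the scene too. Of the things that look like the muddler, the largest one is meant.

How it is judged:
By the outcome, as a careful person would: the job done as asked, in the order asked, and still so for the second after the job is handed in, with the robot touching nothing.
It also fails if it takes over 50 s, if anything falls off the work surface, if the arm or the gripper's body presses on something with over 40 N, if the wrist force passes 120 N, or if a joint passes its speed limit or range.

### The arm

A 6-joint arm with a two-finger parallel gripper is mounted at the origin on a cart in front of the work surface, level with it; the furniture and walls round the work are solid. World frame = base frame: x ahead of the robot, y to its left, z up, the work surface at z = 0. Lengths are in m, angles in rad, forces in N, time in s.
With the tool pointing down it reaches from about 0.25 to 0.725 m from the base axis. Payload 4 kg.
Tool frame: the origin (TCP) lies on the centre line of the jaws, within the pads' length; the fingertips stand 11 mm ahead of it and the grasp point (between the pads) lies 8 mm behind it; z points along the fingers, x is the direction in which the jaws open and shut, and the axes are right-handed (so a half turn about z gives the same grasp; the last joint's range is limited). The gripper opens to 85 mm and grips with 20 to 120 N. Pads are 22 mm wide; open, the fingers measure 114 mm over their backs; the gripper's body (76 mm by 85 mm) begins 54 mm behind the grasp point. The pads swing forward as they close: fully open they stand 13 mm farther back than shut.
Start: joints at [-1.15, 0.241, 0.005, 1.335, 0, 1.571], TCP at [0.204, -0.456, 0.242] pointing down, gripper open.
Joint ranges: [-2.72, 2.72], [-1.05, 1.87], [-1.09, 1.28], [-1.99, 2.15], [-1.42, 1.44], [-3.14, 3.14]. Speed limits (rad/s): [2.79, 2.79, 3.14, 3.14, 3.14, 3.14].

### API

Orientations are given as a unit quaternion [x, y, z, w].
In Python, from workcell import bot, viewer, order gives the robot as it stands. The module is installed in compiled form; this text tells all that it offers.
- The arm moves only by the tool send_rows, never from a script. Its argument "increments" is a list that holds one entry, the list of rows, each a list of 4 numbers: the shift along the tool's x, y, z in m, then the turn about the tool's z in degrees. A call has exactly 8 rows; each row shifts and turns the pose as measured when the row begins, along the tool's axes as they then stand; what a row does not reach is not made up. A row lasts 1/10 s, in which the tool goes at most 50 mm and 8.59 degrees, less where a joint would pass 70% of its speed; a pose out of reach is approached as far as the arm can. A call is refused whole if a number of a shift passes 0.05 or a number of a turn 8.59, either way. A call with a gripper value outside its range is refused whole. "hand" is the closure, from -1 (fully open) to 1 (shut), so that 0 is half open, set as the call begins (left out, the last holds). The fingers move at their own pace and stop on an object; the grip force is fixed at half the most. Time passes only in rows, so rows that do not move let the fingers close, or fill a call up. It gives the time, the measured TCP pose, the force and the opening at its end, in the units of the state.
- bot.get_obs(): the state, without advancing time (a new reading comes with each control period).
- viewer.camera(name): name is "side" or "top"; returns a dict with "image" (400x640x3 uint8, red, green, blue), "range_z" (400x640 float32, m along the optical axis (not along the pixel's ray), 0 where there is no reading), "camera_matrix" (3x3 intrinsics, pixels), "eye" and "rotation" of the camera in the world. Camera axes: x right, y down, z forward; pixel columns grow to the right and rows downward; lengths in m; the calibration is good to about 2 mm. A picture is of the moment at which its call begins.
- order.job_done(): hands the job in, once; it reports no verdict.
The state is a dict: "clock": time; "joint_pos": joint angles; "joint_vel": joint speeds; "tau": joint torques, N m; "eef_pos": TCP position; "tool_rot": TCP orientation; "ft_force": force on the tool from outside, world axes, zero at the start; "ft_torque": the same for the moment, N m; "grip_width": finger opening in m.
Only numpy, scipy, OpenCV 4.12 (cv2) and the standard library are available. Lean on these libraries where they do the work, as an engineer would, in place of code of your own. Each camera call takes 0.05 s, during which the arm holds its last target.

## Working session

There is one attempt and no reset: what is moved stays moved. The work goes in short steps, Python scripts to look and compute and a tool call to move; the robot and the scene stay as the last step left them, time stands still between calls to the robot, and variables do not carry over. Pictures are saved under pics/ and viewed, and the job is handed in when it is done.

Besides the shell and the picture viewer there is one more tool, called after "Emit:" as name([rows], argument=value, ...), one row to a line, values as JSON. send_rows: Moves the arm, as the interface text tells. Its arguments: {"type":"object","properties":{"increments":{"type":"array","items":{"type":"array","items":{"type":"array","items":{"type":"number"}}}},"hand":{"type":"number"}},"required":["increments"]}

```bash
mkdir -p pics; cat > h.py <<'E'
import numpy as np, cv2
from workcell import bot, viewer, order
def snap(n,fn):
    c=viewer.camera(n); cv2.imwrite('pics/'+fn+'.png',c['image'][:,:,::-1]); np.savez(fn+'.npz',**{k:np.array(v) for k,v in c.items()}); return c
def load(fn): return dict(np.load(fn+'.npz'))
def pts(c):
    K=c['camera_matrix'];d=c['range_z'];v,u=np.mgrid[0:400,0:640]
    P=np.stack([(u-K[0,2])/K[0,0]*d,(v-K[1,2])/K[1,1]*d,d],-1)
    return P@c['rotation'].T+c['eye']
def ray(c,u,v):
    K=c['camera_matrix'];r=np.array([(u-K[0,2])/K[0,0],(v-K[1,2])/K[1,1],1.])
    return c['eye'],c['rotation']@r
def onz(c,u,v,z):
    e,r=ray(c,u,v);return e+r*(z-e[2])/r[2]
def proj(c,p):
    K=c['camera_matrix'];q=c['rotation'].T@(np.array(p)-c['eye']);return K[0,0]*q[0]/q[2]+K[0,2],K[1,1]*q[1]/q[2]+K[1,2]
E
python3 - <<'E'
from h import *
for n in('side','top'):
    c=snap(n,n+'0');print(n,c['eye'],c['rotation'].round(3).tolist(),c['camera_matrix'].tolist())
o=bot.get_obs()
for k in o:print(k,np.round(o[k],4))
E
```

```text
side [ 0.19440085 -1.13863451  0.6774312 ] [0.825, -0.137, 0.074, -0.543] [[381.7121850390119, 0.0, 318.9924428053377], [0.0, 381.7121850390119, 203.29381259733663], [0.0, 0.0, 1.0]]
top [ 0.39837947 -0.14742147  1.54561888] [0.713, -0.7, 0.028, -0.031] [[410.2159658006852, 0.0, 318.90592615135284], [0.0, 410.2159658006852, 197.9882975696415], [0.0, 0.0, 1.0]]
clock 0.1
joint_pos [-1.15    0.2413  0.0039  1.3352  0.      1.5708]
joint_vel [ 0.0011 -0.0016  0.0022 -0.001   0.0011  0.0004]
tau [-1.00000e-04 -3.73138e+01  2.53010e+01  1.09000e-02 -0.00000e+00
 -0.00000e+00]
eef_pos [ 0.204  -0.4559  0.2415]
tool_rot [ 8.392e-01 -5.438e-01 -8.000e-04 -5.000e-04]
ft_force [-0.533  -0.3507  0.4918]
ft_torque [-0.0467  0.0193  0.0335]
grip_width 0.0854
```

```bash
python3 - <<'E'
s=open('h.py').read()
s=s.replace("def pts(c):","from scipy.spatial.transform import Rotation as R\ndef pts(c):").replace("c['rotation']","R.from_quat(c['rotation']).as_matrix()")
open('h.py','w').write(s)
E
python3 - <<'E'
from h import *
for n in('side0','top0'):
    c=load(n);P=pts(c);print(P[200,320],P[300,100],P[380,320],onz(c,320,200,0))
E
```

```text
[0.65988167 0.35182163 0.01254358] [-0.1492125  -0.08571455 -0.00149704] [ 0.3644918  -0.55867211 -0.00301571] [ 6.68663296e-01  3.79940154e-01 -1.11022302e-16]
[ 0.52064607 -0.14359302 -0.00370221] [0.19510431 0.47359785 0.36466788] [ 0.1206177  -0.15208834  0.74480837] [ 0.52035391 -0.14360216  0.        ]
```

View pics/side0.png

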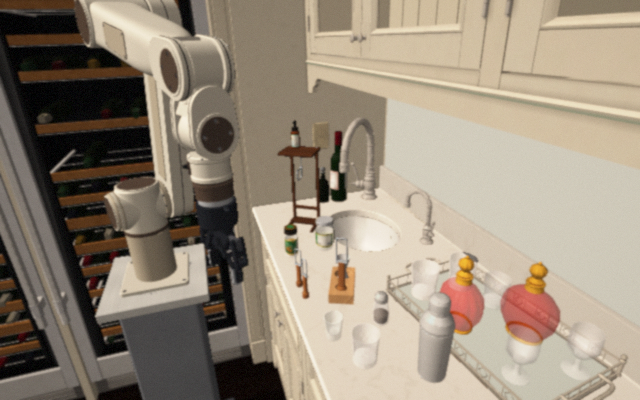

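View pics/top0.png

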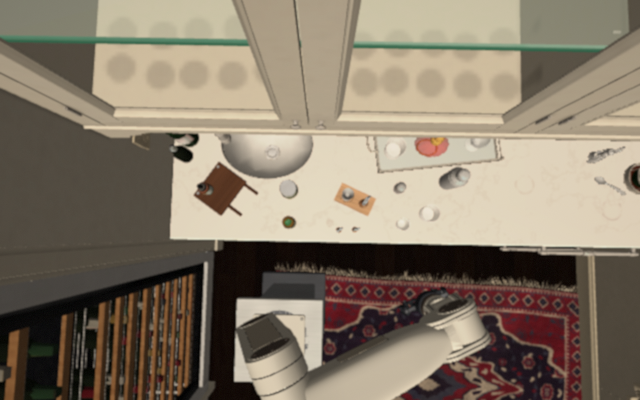

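```bash
python3 - <<'E'
import cv2,numpy as np
a=cv2.imread('pics/side0.png');b=cv2.imread('pics/top0.png')
z=lambda i,x,y,w,h,s:cv2.resize(i[y:y+h,x:x+w],None,fx=s,fy=s,interpolation=cv2.INTER_CUBIC)
A=z(a,270,220,130,150,4);cv2.imwrite('pics/z1.png',A)
cv2.imwrite('pics/z2.png',z(a,265,110,90,130,4.5))
cv2.imwrite('pics/z3.png',z(b,170,130,290,115,2.75))
E
```

```text
(no output)
```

View pics/z1.png

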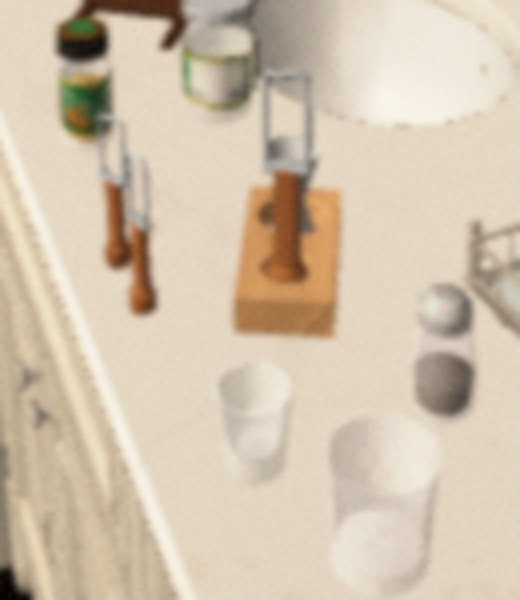

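View pics/z2.png

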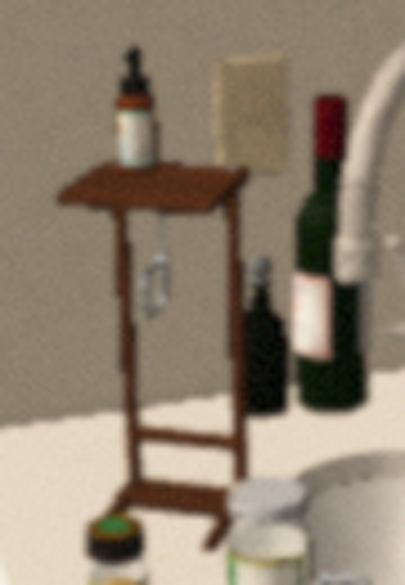

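View pics/z3.png

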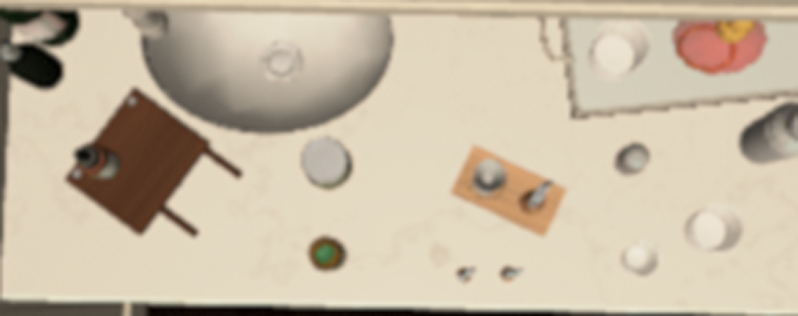

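```bash
python3 - <<'E'
from h import *
# caddy & rack from both views
for n in('top0','side0'):
    c=load(n);P=pts(c);im=c['image'].astype(int);h=cv2.cvtColor(c['image'],cv2.COLOR_RGB2HSV)
    r=(h[...,0]<12)&(h[...,1]>90)&(h[...,2]<140)&(P[...,2]>-.01)&(P[...,2]<.4)&(P[...,0]>.2)
    for nm,lo,hi in(('board',.28,.33),('mid',.1,.28),('foot',-.005,.05)):
        m=r&(P[...,2]>lo)&(P[...,2]<hi)&(P[...,1]>.05)
        q=P[m]
        if len(q)<5: continue
        rc=cv2.minAreaRect((q[:,:2]*1000).astype(np.float32));print(n,nm,len(q),np.round(rc[0],1),np.round(rc[1],1),rc[2],np.percentile(q[:,2],[5,50,95]).round(4), cv2.boxPoints(rc).round(0).tolist())
    m=(h[...,0]>8)&(h[...,0]<18)&(h[...,1]>110)&(h[...,2]>150)&(P[...,2]>.0)&(P[...,2]<.04)&(P[...,1]<.05)&(P[...,1]>-.6)&(P[...,0]>.3)&(P[...,0]<.7)
    k,l,st,ct=cv2.connectedComponentsWithStats(m.astype(np.uint8))
    for i in range(1,k):
        if st[i,4]>40:
            q=P[(l==i)&(P[...,2]>.022)]
            rc=cv2.minAreaRect((q[:,:2]*1000).astype(np.float32));print(n,'caddy',st[i],np.round(rc[0],1),np.round(rc[1],1),rc[2],np.percentile(q[:,2],[5,50,95]).round(4))
E
```

```text
top0 board 1113 [526.4 161.8] [102.6 123.1] 54.983455657958984 [0.3031 0.307  0.311 ] [[446.0, 155.0], [547.0, 84.0], [606.0, 168.0], [505.0, 239.0]]
top0 foot 30 [373.1 284.5] [ 69.  501.2] 47.06370162963867 [0.0045 0.0109 0.0356] [[166.0, 430.0], [533.0, 89.0], [580.0, 139.0], [213.0, 480.0]]
top0 caddy [336 184  38  30 374] [ 524.2 -272. ] [130.8  65.1] 65.31526184082031 [0.0242 0.0303 0.0359]
side0 board 331 [607.4 256.7] [366.  126.2] 51.132484436035156 [0.2982 0.3062 0.3081] [[443.0, 154.0], [542.0, 75.0], [771.0, 360.0], [673.0, 439.0]]
side0 mid 169 [653.3 254.9] [291.6 102.9] 30.152463912963867 [0.1133 0.1985 0.2719] [[501.0, 226.0], [553.0, 137.0], [805.0, 284.0], [753.0, 373.0]]
side0 foot 131 [582.9 239.1] [279.7 109. ] 53.92251968383789 [0.0069 0.0112 0.037 ] [[456.0, 158.0], [545.0, 94.0], [709.0, 320.0], [621.0, 384.0]]
side0 caddy [329 267  26  37 643] [ 524.5 -274.7] [140.6  66.9] 65.428955078125 [0.0245 0.0294 0.0319]
```

```bash
python3 - <<'E'
from h import *
c=load('side0');P=pts(c);h=cv2.cvtColor(c['image'],cv2.COLOR_RGB2HSV)
r=(h[...,0]<12)&(h[...,1]>90)&(h[...,2]<140)
for v in (170,180,190,200,205,212,215,218,222,226):
    us=[u for u in range(280,330) if r[v,u] and .2<P[v,u,0]<.8]
    print(v,[(u,P[v,u].round(3).tolist()) for u in us][:14])
print('hook')
for v in range(155,184,3):
    print(v,[(u,P[v,u].round(3).tolist(),c['image'][v,u].tolist()) for u in range(294,306,2)])
E
```

```text
170 [(292, [0.51, 0.22, 0.213]), (293, [0.515, 0.224, 0.211]), (316, [0.591, 0.171, 0.218]), (317, [0.592, 0.163, 0.22]), (318, [0.598, 0.169, 0.218])]
180 [(293, [0.513, 0.228, 0.169]), (316, [0.589, 0.169, 0.179]), (317, [0.592, 0.164, 0.18]), (318, [0.596, 0.167, 0.178])]
190 [(293, [0.51, 0.224, 0.129]), (294, [0.514, 0.223, 0.129]), (317, [0.59, 0.165, 0.139]), (318, [0.596, 0.168, 0.137])]
200 [(294, [0.513, 0.228, 0.084]), (317, [0.59, 0.168, 0.096]), (318, [0.592, 0.161, 0.099])]
205 [(294, [0.51, 0.223, 0.065]), (295, [0.514, 0.221, 0.065]), (297, [0.521, 0.216, 0.066]), (299, [0.53, 0.218, 0.064]), (317, [0.589, 0.165, 0.077])]
212 [(294, [0.508, 0.219, 0.036]), (318, [0.592, 0.164, 0.047])]
215 [(295, [0.513, 0.225, 0.02]), (318, [0.59, 0.159, 0.036])]
218 [(293, [0.501, 0.213, 0.014]), (294, [0.506, 0.216, 0.011]), (295, [0.509, 0.211, 0.014]), (296, [0.514, 0.217, 0.01]), (297, [0.518, 0.215, 0.01]), (298, [0.521, 0.21, 0.012]), (299, [0.525, 0.21, 0.011]), (300, [0.529, 0.21, 0.01]), (301, [0.532, 0.206, 0.011]), (302, [0.537, 0.209, 0.01]), (303, [0.54, 0.203, 0.012]),
[... 2635 characters left out ...]
]), (300, [0.527, 0.168, 0.204], [153, 146, 135]), (302, [0.601, 0.421, 0.11], [128, 118, 103]), (304, [0.609, 0.418, 0.11], [142, 128, 106])]
179 [(294, [0.564, 0.424, 0.1], [104, 92, 74]), (296, [0.573, 0.424, 0.099], [135, 124, 105]), (298, [0.513, 0.143, 0.202], [100, 94, 86]), (300, [0.591, 0.422, 0.098], [121, 110, 97]), (302, [0.6, 0.423, 0.096], [140, 130, 108]), (304, [0.609, 0.422, 0.095], [143, 130, 108])]
182 [(294, [0.517, 0.229, 0.16], [71, 56, 44]), (296, [0.572, 0.422, 0.086], [136, 122, 106]), (298, [0.581, 0.423, 0.084], [136, 124, 103]), (300, [0.59, 0.421, 0.084], [142, 130, 110]), (302, [0.601, 0.426, 0.08], [140, 127, 107]), (304, [0.61, 0.425, 0.079], [141, 129, 110])]
```

```bash
python3 - <<'E'
from h import *
c=load('side0');P=pts(c)
for v in range(234,266,2):
    print(v,[(u,(P[v,u]*1000).round(0).astype(int).tolist()) for u in range(334,352) if P[v,u,2]>.085 and P[v,u,1]<-.2])
t=load('top0');T=pts(t)
print('top')
for v in range(192,212):
    print(v,[(u,(T[v,u]*1000).round(0).astype(int).tolist()) for u in range(352,376) if T[v,u,2]>.09])
z=lambda i,x,y,w,h,s:cv2.resize(i[y:y+h,x:x+w],None,fx=s,fy=s,interpolation=cv2.INTER_NEAREST)
a=cv2.imread('pics/side0.png');b=cv2.imread('pics/top0.png')
cv2.imwrite('pics/z4.png',np.hstack([z(a,325,230,40,70,8),z(b,340,180,40,35,8).repeat(2,0)[:560]]))
E
```

```text
234 []
236 []
238 [(336, [499, -297, 185]), (337, [501, -299, 186]), (338, [504, -298, 185]), (339, [506, -300, 186]), (340, [508, -304, 188]), (341, [511, -303, 187]), (342, [513, -304, 187]), (343, [516, -304, 186]), (344, [519, -305, 186])]
240 [(335, [496, -296, 179]), (336, [500, -295, 178]), (342, [194, -1139, 677]), (345, [519, -311, 183]), (346, [523, -308, 181])]
242 [(335, [497, -294, 172]), (336, [499, -297, 174]), (346, [522, -311, 176])]
244 [(335, [498, -292, 165]), (336, [498, -298, 168]), (346, [522, -311, 170])]
246 [(335, [497, -295, 161]), (336, [498, -298, 162]), (346, [522, -312, 164])]
248 [(335, [497, -295, 154]), (336, [499, -296, 154]), (346, [521, -313, 159])]
250 [(335, [496, -295, 148]), (336, [499, -297, 149]), (346, [520, -315, 154])]
252 [(335, [496, -295, 142]), (336, [499, -296, 142]), (346, [522, -311, 146])]
254 [(335, [497, -292, 134]), (336, [498, -299, 137]), (338, [532, -221, 86]), (340, [538, -222, 86]), (343, [547, -225, 85]), (346, [522, -311, 139])]
256 [(335, [496, -296, 130]), (336, [499, -297, 130]), (346, [522, -311, 133]), (349, [558, -
[... 1429 characters left out ...]
), (367, [512, -300, 188])]
200 [(363, [514, -294, 117]), (364, [514, -298, 116]), (365, [514, -301, 120]), (366, [508, -296, 192]), (367, [508, -300, 189])]
201 [(362, [511, -291, 111]), (363, [510, -294, 118]), (364, [511, -298, 115]), (365, [506, -294, 182]), (366, [505, -296, 191])]
202 [(362, [507, -290, 122]), (363, [507, -293, 124]), (364, [503, -291, 175]), (365, [502, -293, 190]), (366, [508, -305, 112])]
203 [(361, [504, -288, 113]), (362, [504, -291, 116]), (363, [501, -290, 154]), (364, [499, -291, 179]), (365, [499, -294, 182])]
204 [(362, [500, -291, 119]), (363, [499, -292, 134]), (364, [500, -297, 119])]
205 []
206 []
207 []
208 [(365, [398, -147, 1546])]
209 []
210 []
211 []
```

View pics/z4.png

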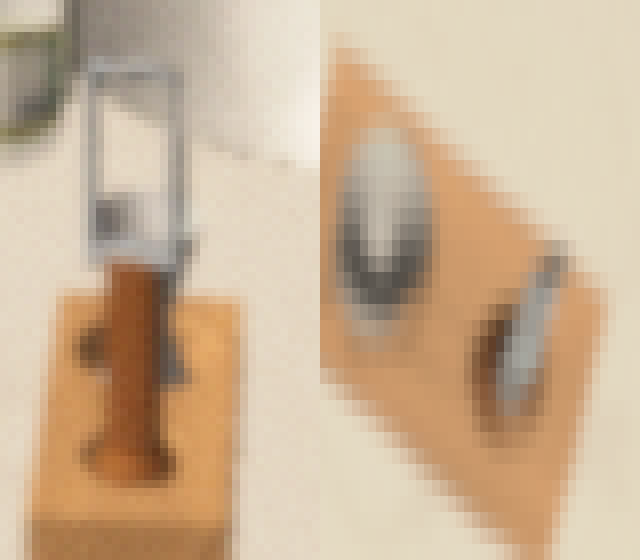

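Emit:
send_rows([
  [[-0.04,0.026,0,0],[-0.04,0.026,0,0],[-0.04,0.026,0,0],[-0.04,0.026,0,0],[-0.04,0.026,0,0],[-0.04,0.026,0,0],[-0.04,0.026,0,0],[-0.04,0.026,0,0]],
], hand=-1)

```text
clock: 0.9
eef_pos: [-0.1227, -0.2436, 0.2378]
tool_rot: [0.843, -0.537, -0.003, -0.002]
ft_force: [-0.9, -1.5, 0.1]
grip_width: 0.0855
```

```bash
cat > st.py <<'E'
from h import *
o=bot.get_obs()
M=R.from_quat(o['tool_rot']).as_matrix();z=M[:,2];x=M[:,0]
p=o['eef_pos']
print('t',round(o['clock'],2),'p',np.round(p,4),'r',np.hypot(p[0],p[1]).round(4),'az',np.degrees(np.arctan2(p[1],p[0])).round(1),'q',np.round(o['joint_pos'],4),'tilt',np.degrees(np.arccos(-z[2])).round(2),'taz',np.degrees(np.arctan2(z[1],z[0])).round(1),'x',x.round(3),'y',M[:,1].round(3),'z',z.round(3),'f',np.round(o['ft_force'],2),'w',round(o['grip_width'],4))
open('log.txt','a').write(repr([np.array(o[k]).tolist() for k in('clock','joint_pos','eef_pos','tool_rot','ft_force')])+'\n')
E
python3 st.py
```

```text
t 0.9 p [-0.1227 -0.2436  0.2378] r 0.2727 az -116.7 q [-2.0308 -0.2177 -0.4718  1.3207 -0.0062  0.6747] tilt 0.42 taz 120.5 x [ 0.422 -0.906 -0.007] y [-0.906 -0.422  0.001] z [-0.004  0.006 -1.   ] f [-0.9  -1.49  0.09] w 0.0855
```

Emit:
send_rows([
  [[0.031,-0.0285,-0.015,-8.59],[0.031,-0.0285,-0.015,-8.59],[0.031,-0.0285,-0.015,-8.59],[0.031,-0.0285,-0.015,-8.59],[0.031,-0.0285,-0.015,-8.59],[0.031,-0.0285,-0.015,-8.59],[0.031,-0.0285,-0.015,-8.59],[0.031,-0.0285,-0.015,-8.59]],
])

```text
clock: 1.7
eef_pos: [0.1748, -0.2161, 0.3571]
tool_rot: [1.0, -0.016, -0.004, -0.006]
ft_force: [1.0, -1.3, -0.4]
grip_width: 0.0853
```

```bash
python3 st.py
```

```text
t 1.7 p [ 0.1748 -0.2161  0.3571] r 0.2779 az -51.0 q [-8.9240e-01 -2.1920e-01 -1.6600e-01  1.6372e+00  1.6000e-03  7.0970e-01] tilt 0.76 taz 121.8 x [ 0.999 -0.031 -0.007] y [-0.031 -0.999 -0.011] z [-0.007  0.011 -1.   ] f [ 1.04 -1.26 -0.36] w 0.0853
```

Emit:
send_rows([
  [[0.031,-0.0285,-0.015,-8.59],[0.031,-0.0285,-0.015,-8.59],[0.031,-0.0285,-0.015,-8.59],[0.031,-0.0285,-0.015,-8.59],[0.031,-0.0285,-0.015,-8.59],[0.031,-0.0285,-0.015,-8.59],[0.031,-0.0285,-0.015,-8.59],[0.031,-0.0285,-0.015,-8.59]],
])

```text
clock: 2.5
eef_pos: [0.2851, 0.0952, 0.4811]
tool_rot: [0.834, 0.552, -0.002, -0.008]
ft_force: [1.6, -0.4, 0.1]
grip_width: 0.0855
```

```bash
python3 st.py; python3 - <<'E'
import numpy as np
from scipy.optimize import least_squares
from scipy.spatial.transform import Rotation as R
L=[eval(l) for l in open('log.txt')]
L.append([.1,[-1.15,.2413,.0039,1.3352,0,1.5708],[.204,-.4559,.2415],[.8392,-.5438,-.0008,-.0005]])
def rz(q,P):
    r0,z0,L1,L2,b=P
    j2,j3=q[1],q[2];f=j2-j3
    return np.array([r0+L1*np.sin(j2)+L2*np.cos(f)-b*np.sin(f)*0, z0+L1*np.cos(j2)-L2*np.sin(f)])
def res(P):
    o=[]
    for l in L:
        z=R.from_quat(l[3]).as_matrix()[:,2]
        o+=list(rz(l[1],P)-[np.hypot(*l[2][:2]),l[2][2]])
    return np.array(o)
s=least_squares(res,[0,.1,.49,.38,0]);print(s.x.round(4),(s.fun*1000).round(1))
E
```

```text
t 2.5 p [0.2851 0.0952 0.4811] r 0.3006 az 18.5 q [ 0.3086 -0.1224  0.2357  1.9364  0.014   0.7101] tilt 0.91 taz 135.8 x [0.391 0.92  0.006] y [ 0.92  -0.391 -0.015] z [-0.011  0.011 -1.   ] f [ 1.55 -0.38  0.14] w 0.0855
[-0.0013 -0.1547  0.5027  0.391   0.    ] [-4.2  0.1  1.9 -0.3  2.9  0.2 -0.6  0. ]
```

```bash
python3 - <<'E'
from h import *
for n in('top0','side0'):
    P=pts(load(n)).reshape(-1,3)
    for zl in(.2,.4,.6,.8):
        q=P[(P[:,2]>zl)&(P[:,2]<zl+.2)&(P[:,0]>-.2)&(P[:,0]<.4)&(P[:,1]>.1)&(P[:,1]<1)]
        print(n,zl,len(q),np.percentile(q[:,1],[0,.5,2,10,50]).round(3) if len(q) else '')
E
```

```text
top0 0.2 5419 [0.102 0.42  0.421 0.443 0.544]
top0 0.4 6707 [0.419 0.42  0.421 0.441 0.474]
top0 0.6 5769 [0.419 0.42  0.42  0.422 0.451]
top0 0.8 148 [0.419 0.419 0.419 0.42  0.422]
side0 0.2 1732 [0.412 0.415 0.417 0.42  0.536]
side0 0.4 2195 [0.411 0.415 0.417 0.421 0.536]
side0 0.6 2891 [0.41  0.415 0.417 0.421 0.452]
side0 0.8 294 [0.415 0.418 0.421 0.438 0.472]
```

Emit:
send_rows([
  [[0.006,-0.023,-0.007,-8.59],[0.0094,-0.022,-0.007,-8.59],[0.0126,-0.0204,-0.007,-8.59],[0.0155,-0.0183,-0.007,-8.59],[0.018,-0.0158,-0.007,-8.59],[0.02,-0.013,-0.007,-8.59],[0.022,-0.01,-0.007,-8.59],[0.023,-0.0064,-0.007,-8.59]],
])

```text
clock: 3.3
eef_pos: [0.1275, 0.2176, 0.5409]
tool_rot: [0.377, 0.926, 0.001, -0.009]
ft_force: [0.2, 0.0, 0.1]
grip_width: 0.0856
```

```bash
python3 st.py
```

```text
t 3.3 p [0.1275 0.2176 0.5409] r 0.2522 az 59.6 q [ 1.0196 -0.1625  0.3751  2.1088  0.0183  0.2213] tilt 1.05 taz 149.6 x [-0.716  0.698  0.018] y [ 0.698  0.716 -0.004] z [-0.016  0.009 -1.   ] f [0.2  0.04 0.08] w 0.0856
```

Emit:
send_rows([
  [[0,0,-0.03,-4],[0,0,-0.03,-4],[0,0,-0.03,-4],[0,0,-0.03,0],[0,0,-0.03,0],[0,0,-0.03,0],[0,0,0,0],[0,0,0,0]],
])

```text
clock: 4.1
eef_pos: [0.1316, 0.2304, 0.5939]
tool_rot: [0.27, 0.961, 0.059, 0.007]
ft_force: [-0.1, -0.4, 0.1]
grip_width: 0.0853
```

```bash
python3 st.py
```

```text
t 4.1 p [0.1316 0.2304 0.5939] r 0.2654 az 60.3 q [ 1.0318 -0.1548  0.5408  2.1494  0.0182  0.0097] tilt 6.79 taz 68.0 x [-0.854  0.52   0.019] y [0.518 0.847 0.117] z [ 0.044  0.11  -0.993] f [-0.07 -0.45  0.1 ] w 0.0853
```

Emit:
send_rows([
  [[-0.004,0,-0.05,0],[-0.004,0,-0.05,0],[-0.004,0,-0.05,0],[-0.004,0,-0.05,0],[-0.004,0,-0.05,0],[-0.004,0,-0.05,0],[-0.004,0,-0.05,0],[-0.004,0,-0.05,0]],
])

```text
clock: 4.9
eef_pos: [0.1373, 0.1898, 0.6872]
tool_rot: [0.268, 0.941, 0.197, 0.059]
ft_force: [0.8, -0.1, 0.9]
grip_width: 0.0854
```

```bash
python3 st.py
```

```text
t 4.9 p [0.1373 0.1898 0.6872] r 0.2343 az 54.1 q [ 0.889  -0.27    0.7206  2.1495  0.0446 -0.1177] tilt 23.72 taz 57.3 x [-0.849  0.528 -0.006] y [0.481 0.779 0.402] z [ 0.217  0.339 -0.915] f [ 0.77 -0.11  0.9 ] w 0.0854
```

Emit:
send_rows([
  [[0.003,0.01,-0.048,0],[0.003,0.01,-0.048,0],[0.003,0.01,-0.048,0],[0.003,0.01,-0.048,0],[0.003,0.01,-0.048,0],[0.003,0.01,-0.048,0],[0.003,0.01,-0.048,0],[0.003,0.01,-0.048,0]],
])

```text
clock: 5.7
eef_pos: [0.1079, 0.1716, 0.8799]
tool_rot: [0.266, 0.848, 0.442, 0.119]
ft_force: [-2.1, -0.3, -1.8]
grip_width: 0.0853
```

```bash
python3 st.py
```

```text
t 5.7 p [0.1079 0.1716 0.8799] r 0.2027 az 57.8 q [ 0.97   -0.259   1.2696  2.1494  0.0273  0.0213] tilt 54.45 taz 57.5 x [-0.83   0.557  0.033] y [0.347 0.468 0.813] z [ 0.437  0.686 -0.581] f [-2.06 -0.31 -1.81] w 0.0853
```

```bash
cat > kin.py <<'E'
import numpy as np
from scipy.optimize import least_squares
from scipy.spatial.transform import Rotation as R
def fk(q,P):
    # in-plane chain, j5 lateral, j6 roll
    r0,z0,L1,L2,L4,L3=P
    f=q[1]-q[2];p=f+q[3]
    r=r0+L1*np.sin(q[1])+L2*np.cos(f)+L4*np.cos(p); z=z0+L1*np.cos(q[1])-L2*np.sin(f)-L4*np.sin(p)
    A=R.from_euler('ZY',[q[0],p])           # x axis along tool when j5=0
    B=A*R.from_euler('Z',q[4])
    d=B.as_matrix()[:,0]
    pos=R.from_euler('Z',q[0]).apply([r,0,z])+L3*d
    # tool z = d ; roll
    M=(B*R.from_euler('Y',np.pi/2)*R.from_euler('Z',q[5]+ROLL)).as_matrix()
    return pos,M
ROLL=0.
E
python3 - <<'E'
from kin import *
import kin
L=[eval(l) for l in open('log.txt')]
L.append([.1,[-1.15,.2413,.0039,1.3352,0,1.5708],[.204,-.4559,.2415],[.8392,-.5438,-.0008,-.0005]])
def res(P): return np.concatenate([fk(l[1],P)[0]-l[2] for l in L])
s=least_squares(res,[0,.2,.5,.39,.1,.25]);print(s.x.round(4));print((s.fun.reshape(-1,3)*1000).round(1))
for l in L:
    p,M=fk(l[1],s.x);T=R.from_quat(l[3]).as_matrix()
    print((M.T@T).round(2).tolist())
E
```

```text
[0.0014 0.2312 0.4998 0.3892 0.0908 0.2924]
[[ 1.8  3.6  0.3]
 [-1.   1.2 -0.6]
 [ 1.4  0.5 -0.6]
 [ 1.4  2.2 -0.4]
 [ 1.4  2.3  0. ]
 [ 0.6  0.7  0.4]
 [-0.6 -0.9  0.5]
 [-0.4  0.9  0.3]]
[[0.0, -1.0, 0.0], [1.0, 0.0, -0.0], [0.0, 0.0, 1.0]]
[[-0.0, -1.0, -0.0], [1.0, -0.0, -0.0], [0.0, -0.0, 1.0]]
[[-0.0, -1.0, 0.0], [1.0, -0.0, -0.0], [0.0, 0.0, 1.0]]
[[-0.0, -1.0, -0.0], [1.0, -0.0, -0.0], [0.0, -0.0, 1.0]]
[[0.0, -1.0, -0.0], [1.0, 0.0, -0.0], [0.0, 0.0, 1.0]]
[[-0.0, -1.0, 0.0], [1.0, -0.0, 0.0], [-0.0, 0.0, 1.0]]
[[0.0, -1.0, 0.0], [1.0, 0.0, 0.0], [-0.0, 0.0, 1.0]]
[[0.0, -1.0, -0.0], [1.0, 0.0, -0.0], [0.0, -0.0, 1.0]]
```

```bash
sed -i 's/^ROLL=0\./ROLL=np.pi\/2/' kin.py; cat >> kin.py <<'E'
PP=[0.0014,0.2312,0.4998,0.3892,0.0908,0.2924]
LO=np.array([-2.72,-1.05,-1.09,-1.99,-1.42,-3.14]);HI=np.array([2.72,1.87,1.28,2.15,1.44,3.14])
VM=np.array([2.79,2.79,3.14,3.14,3.14,3.14])*.7*.1
def row(q,d,w,it=60):
    p,M=fk(q,PP);t=p+M@np.array(d[:3]);T=M@R.from_euler('z',d[3],degrees=True).as_matrix()
    def f(x):
        a,B=fk(x,PP);return np.r_[a-t,w*R.from_matrix(B@T.T).as_rotvec()]
    s=least_squares(f,np.clip(q,LO+1e-6,HI-1e-6),bounds=(LO,HI),max_nfev=it)
    dq=s.x-q;k=max(1,np.max(np.abs(dq)/VM));return q+dq/k
def call(q,rows,w):
    for d in rows:q=row(q,d,w)
    return q
def desc(q):
    p,M=fk(q,PP);z=M[:,2];return p.round(3),np.degrees(np.arccos(-z[2])).round(1),np.degrees(np.arctan2(z[1],z[0])).round(1),np.round(q,3)
E
python3 - <<'E'
from kin import *
L=[eval(l) for l in open('log.txt')]
C=[(-4,[[0,0,-.03,-4]]*3+[[0,0,-.03,0]]*3+[[0]*4]*2),(-3,[[-.004,0,-.05,0]]*8),(-2,[[.003,.01,-.048,0]]*8)]
for w in(.1,.2,.3,.5,1):
    for i,rows in C:
        print(w,*desc(call(np.array(L[i][1]),rows,w)),'act',*desc(np.array(L[i+1][1]))[:2])
E
```

```text
0.1 [0.116 0.194 0.702] 26.4 59.9 [ 1.016 -0.289  0.75   2.15   0.013  0.015] act [0.133 0.233 0.594] 6.8
0.1 [0.049 0.05  0.89 ] 63.5 54.2 [ 0.999 -0.478  1.208  2.15  -0.048 -0.03 ] act [0.138 0.19  0.687] 23.7
0.1 [-0.002  0.023  0.962] 79.2 57.5 [ 0.952 -0.548  1.28   2.017  0.051 -0.031] act [0.107 0.171 0.88 ] 54.4
0.2 [0.122 0.205 0.673] 21.2 60.6 [ 1.017 -0.258  0.69   2.15   0.015  0.015] act [0.133 0.233 0.594] 6.8
0.2 [0.071 0.089 0.847] 54.4 54.4 [ 0.996 -0.448  1.079  2.15  -0.038 -0.027] act [0.138 0.19  0.687] 23.7
0.2 [0.023 0.057 0.924] 69.5 57.7 [ 0.958 -0.475  1.28   2.113  0.046 -0.033] act [0.107 0.171 0.88 ] 54.4
0.3 [0.128 0.216 0.643] 15.7 61.7 [ 1.018 -0.223  0.631  2.15   0.016  0.015] act [0.133 0.233 0.594] 6.8
0.3 [0.093 0.13  0.795] 43.9 54.7 [ 0.981 -0.399  0.946  2.15  -0.018 -0.033] act [0.138 0.19  0.687] 23.7
0.3 [0.051 0.093 0.882] 59.7 57.9 [ 0.968 -0.426  1.195  2.15   0.037 -0.033] act [0.107 0.171 0.88 ] 54.4
0.5 [0.134 0.227 0.603] 8.5 65.1 [ 1.02  -0.171  0.555  2.15   0.017  0.015] act [0.133 0.233 0.594] 6.8
0.5 [0.128 0.181 0.71 ] 27.9 56.7 [ 0.901 -0.3    0.764  2.15   0.042 -0.104] act [0.138 0.19  0.687] 23.7
0.5 [0.091 0.147 0.807] 44.9 58.1 [ 0.997 -0.368  0.995  2.15   0.012 -0.018] act [0.107 0.171 0.88 ] 54.4
1 [0.137 0.234 0.572] 2.8 80.1 [ 1.021 -0.126  0.498  2.15   0.018  0.014] act [0.133 0.233 0.594] 6.8
1 [0.154 0.214 0.632] 13.5 61.2 [ 0.906 -0.189  0.622  2.15   0.038 -0.111] act [0.138 0.19  0.687] 23.7
1 [0.118 0.194 0.731] 30.8 57.7 [ 1.056 -0.286  0.83   2.15  -0.025  0.032] act [0.107 0.171 0.88 ] 54.4
```

```bash
python3 - <<'E'
from kin import *
L=[eval(l) for l in open('log.txt')];q=np.array(L[-1][1])
for a in range(0,360,30):
    d=[0,.048*np.sin(np.radians(a)),.048*np.cos(np.radians(a)),0]
    for w in(.4,):
        print(a,w,*desc(call(q,[d]*6,w)))
E
```

```text
0 0.4 [0.212 0.332 0.736] 53.4 57.5 [ 1.003e+00 -3.960e-01  3.800e-01  1.415e+00  1.000e-03  4.200e-02]
30 0.4 [0.266 0.409 0.852] 54.4 57.5 [ 0.985 -0.013  1.072  1.706  0.015  0.03 ]
60 0.4 [0.25  0.378 0.936] 63.9 57.3 [ 0.966 -0.004  1.28   1.74   0.031  0.024]
90 0.4 [0.193 0.29  0.989] 71.4 57.0 [ 0.945 -0.146  1.28   1.75   0.047  0.021]
120 0.4 [0.119 0.178 0.994] 74.5 57.1 [ 1.046 -0.306  1.28   1.857 -0.047  0.051]
150 0.4 [0.051 0.073 0.954] 73.1 57.4 [ 1.021 -0.45   1.28   2.024 -0.018  0.046]
180 0.4 [0.001 0.003 0.905] 70.7 57.6 [ 1.003e+00 -5.630e-01  1.250e+00  2.150e+00  2.000e-03  4.100e-02]
210 0.4 [-0.028 -0.034  0.822] 64.9 57.6 [ 0.988 -0.742  0.97   2.15   0.016  0.034]
240 0.4 [-0.034 -0.034  0.747] 56.8 57.6 [ 0.968 -0.832  0.738  2.15   0.03   0.021]
270 0.4 [0.015 0.045 0.667] 54.4 57.5 [ 0.941 -0.941  0.272  1.834  0.051  0.004]
300 0.4 [0.087 0.155 0.646] 54.4 57.5 [ 0.844 -0.849  0.061  1.537  0.13  -0.053]
330 0.4 [0.114 0.187 0.75 ] 46.5 58.5 [ 1.113 -0.503  0.587  1.85  -0.067  0.11 ]
```

```bash
cat > plan.py <<'E'
from kin import *
def run(q,segs,w=.5,verbose=1):
    # segs: list of (world dx,dy,dz total, turn total, nrows)
    for s in segs:
        for k in range(s[4]):
            M=fk(q,PP)[1];d=M.T@(np.array(s[:3])/s[4])
            q=row(q,[*d,s[3]/s[4]],w)
        f=q[1]-q[2];rw=PP[0]+PP[2]*np.sin(q[1])+PP[3]*np.cos(f);zw=PP[1]+PP[2]*np.cos(q[1])-PP[3]*np.sin(f)
        if verbose:print('tool',(np.array(M.T@np.array(s[:3]))/s[4]).round(4),'->',*desc(q),'wrist r',rw.round(3),'z',zw.round(3))
    return q
def last(): return np.array([eval(l) for l in open('log.txt')][-1][1])
E
python3 - <<'E'
from plan import *
q=last()
q=run(q,[(.10,.145,-.12,0,5),(.1,-.09,-.09,0,3),(.11,-.2,-.1,0,5),(-.05,-.25,-.1,0,6),(-.18,-.13,0,0,5),(-.12,-.0,-.0,0,4)])
for i in range(3): q=run(q,[(0,0,.12,0,4)])
E
```

```text
tool [-0.0012  0.001   0.0426] -> [0.203 0.309 0.768] 54.4 57.5 [ 0.962 -0.397  0.477  1.495  0.034  0.016] wrist r 0.058 z 0.991
tool [-0.0453 -0.0268  0.0118] -> [0.268 0.254 0.707] 53.3 57.6 [ 0.376 -0.429  0.293  1.467  0.491 -0.373] wrist r 0.086 z 0.943
tool [-0.041  -0.0279 -0.0054] -> [0.365 0.078 0.615] 52.5 57.7 [-0.455 -0.199  0.23   1.861  0.909 -1.36 ] wrist r 0.256 z 0.883
tool [-0.0169 -0.0371 -0.0206] -> [ 0.33  -0.158  0.497] 51.6 55.8 [-1.044  0.112  0.191  2.15   0.784 -2.215] wrist r 0.445 z 0.759
tool [ 0.0129 -0.0278 -0.0321] -> [ 0.187 -0.265  0.423] 48.0 50.5 [-1.459  0.204  0.125  2.15   0.563 -2.583] wrist r 0.491 z 0.69
tool [ 0.0235 -0.012  -0.0143] -> [ 0.076 -0.259  0.394] 46.6 49.2 [-1.72   0.201  0.049  2.15   0.399 -2.794] wrist r 0.486 z 0.662
tool [-0.002   0.0206 -0.0217] -> [ 0.105 -0.25   0.424] 42.6 45.4 [-1.658  0.109  0.072  2.15   0.447 -2.703] wrist r 0.445 z 0.714
tool [-0.003   0.019  -0.0231] -> [ 0.14  -0.246  0.46 ] 38.9 40.4 [-1.571  0.036  0.134  2.15   0.498 -2.575] wrist r 0.407 z 0.769
tool [-0.0042  0.0173 -0.0241] -> [ 0.179 -0.243  0.506] 35.7 34.1 [-1.459 -0.017  0.24   2.15   0.543 -2.407] wrist r 0.369 z 0.83
```

```bash
python3 - <<'E'
from h import *
t=load('top0');T=pts(t)
# blobs above table in region
m=(T[...,2]>.035)&(T[...,2]<.33)&(T[...,0]>.33)&(T[...,0]<.66)&(T[...,1]>-.62)&(T[...,1]<.4)
k,l,st,ct=cv2.connectedComponentsWithStats(m.astype(np.uint8))
for i in range(1,k):
    if st[i,4]>3:
        q=T[l==i];print(st[i],ct[i].round(0),np.median(q,0).round(3),'zmax',np.percentile(q[:,2],95).round(3),'x',q[:,0].min().round(3),q[:,0].max().round(3),'y',q[:,1].min().round(3),q[:,1].max().round(3))
E
```

```text
[176 157  11   4  26] [181. 158.] [0.658 0.366 0.071] zmax 0.088 x 0.655 0.66 y 0.355 0.378
[ 193  161   53   54 1371] [220. 188.] [0.528 0.159 0.307] zmax 0.311 x 0.448 0.61 y 0.085 0.242
[377 162  73  11 140] [407. 167.] [ 0.643 -0.455  0.063] zmax 0.072 x 0.624 0.66 y -0.612 -0.351
[440 167  26  22 397] [453. 177.] [ 0.595 -0.599  0.15 ] zmax 0.203 x 0.567 0.633 y -0.62 -0.583
[279 179  19  19 275] [288. 188.] [ 0.552 -0.03   0.109] zmax 0.114 x 0.523 0.585 y -0.059 0.002
[393 182  13  12 111] [399. 187.] [ 0.566 -0.428  0.081] zmax 0.092 x 0.549 0.586 y -0.449 -0.412
[342 187  12  12 113] [347. 193.] [ 0.544 -0.243  0.068] zmax 0.087 x 0.523 0.564 y -0.261 -0.221
[360 195  11  11  50] [365. 200.] [ 0.514 -0.297  0.12 ] zmax 0.19 x 0.499 0.528 y -0.311 -0.288
[420 204  20  18 159] [431. 212.] [ 0.481 -0.555  0.066] zmax 0.083 x 0.446 0.508 y -0.572 -0.508
[282 216  13  12 133] [288. 221.] [ 0.435 -0.033  0.105] zmax 0.11 x 0.415 0.455 y -0.052 -0.012
[396 217  14  13  67] [404. 223.] [ 0.439 -0.454  0.054] zmax 0.064 x 0.416 0.46 y -0.468 -0.422
[336 227   7   5  16] [339. 229.] [ 0.412 -0.213  0.08 ] zmax 0.13 x 0.405 0.419 y -0.222 -0.203
[352 227   8   4  19] [355. 228.] [ 0.416 -0.271  0.079] zmax 0.129 x 0.409 0.42 y -0.281 -0.26
```

```bash
python3 - <<'E'
from plan import *
q0=last()
zt=fk(q0,PP)[1][:,2]
g=np.array([.5106,-.303,.074]);tcp=g+.008*zt
h=np.array([.5178,.1495,.15])+.008*zt
print(tcp,h,tcp-.12*zt)
def ik(q,p):
    M=fk(q0,PP)[1]@R.from_euler('z',-2.3,degrees=True).as_matrix()
    best=None
    for j1 in np.arange(-2,1.5,.25):
      for j2 in(0,.5,1):
       for j5 in(-.5,.5):
        s=least_squares(lambda x:np.r_[fk(x,PP)[0]-p,R.from_matrix(fk(x,PP)[1]@M.T).as_rotvec()],[j1,j2,.2,1.5,j5,0 if j5<0 else -1.5],bounds=(LO,HI))
        if best is None or s.cost<best.cost-1e-9:best=s
        if s.cost<1e-8: print(s.x.round(2))
    print('best',best.x.round(3),best.cost)
for p in(tcp,tcp-.12*zt,h,h+[0,0,-.04],h-[.05,.07,0]):
    print(p);ik(q0,p)
E
```

```text
[ 0.51409709 -0.29751059  0.06934847] [0.52129709 0.15498941 0.14534847] [ 0.46164069 -0.37985168  0.13912146]
[ 0.51409709 -0.29751059  0.06934847]
[-0.91  0.83  0.14  1.32  0.87 -2.12]
[-0.91  0.83  0.14  1.32  0.87 -2.12]
[-0.91  0.83  0.14  1.32  0.87 -2.12]
[-0.91  0.83  0.14  1.32  0.87 -2.12]
[-0.91  0.83  0.14  1.32  0.87 -2.12]
[-0.91  0.83  0.14  1.32  0.87 -2.12]
[-0.91  0.83  0.14  1.32  0.87 -2.12]
[-0.91  0.83  0.14  1.32  0.87 -2.12]
[-0.91  0.83  0.14  1.32  0.87 -2.12]
[-0.91  0.83  0.14  1.32  0.87 -2.12]
[-0.91  0.83  0.14  1.32  0.87 -2.12]
[-0.91  0.83  0.14  1.32  0.87 -2.12]
[-0.91  0.83  0.14  1.32  0.87 -2.12]
[-0.91  0.83  0.14  1.32  0.87 -2.12]
[-0.91  0.83  0.14  1.32  0.87 -2.12]
[-0.91  0.83  0.14  1.32  0.87 -2.12]
[-0.91  0.83  0.14  1.32  0.87 -2.12]
[-0.91  0.83  0.14  1.32  0.87 -2.12]
[-0.91  0.83  0.14  1.32  0.87 -2.12]
[-0.91  0.83  0.14  1.32  0.87 -2.12]
[-0.91  0.83  0.14  1.32  0.87 -2.12]
[-0.91  0.83  0.14  1.32  0.87 -2.12]
[-0.91  0.83  0.14  1.32  0.87 -2.12]
[-0.91  0.83  0.14  1.32  0.87 -2.12]
[-0.91  0.83  0.14  1.32  0.87 -2.12]
[
[... 14428 characters left out ...]
4  0.29  0.91 -1.17]
[-0.32  0.22 -0.74  0.29  0.91 -1.17]
[-0.32  0.22 -0.74  0.29  0.91 -1.17]
[-0.32  0.22 -0.74  0.29  0.91 -1.17]
[-0.32  0.22 -0.74  0.29  0.91 -1.17]
[-0.32  0.22 -0.74  0.29  0.91 -1.17]
[-0.32  0.22 -0.74  0.29  0.91 -1.17]
[-0.32  0.22 -0.74  0.29  0.91 -1.17]
[-0.32  0.22 -0.74  0.29  0.91 -1.17]
[-0.32  0.22 -0.74  0.29  0.91 -1.17]
[-0.32  0.22 -0.74  0.29  0.91 -1.17]
[-0.32  0.22 -0.74  0.29  0.91 -1.17]
[-0.32  0.22 -0.74  0.29  0.91 -1.17]
[-0.32  0.22 -0.74  0.29  0.91 -1.17]
[-0.32  0.22 -0.74  0.29  0.91 -1.17]
[-0.32  0.22 -0.74  0.29  0.91 -1.17]
[-0.32  0.22 -0.74  0.29  0.91 -1.17]
best [-0.325  0.217 -0.739  0.291  0.91  -1.168] 5.3489564013765675e-27
```

```bash
python3 - <<'E'
from plan import *
q=last()
q=run(q,[(.095,.14,-.16,-2.3,5),(.07,-.06,-.05,0,3),(.06,-.16,-.09,0,4),(.06,-.16,-.09,0,4),(.05,-.24,-.10,0,7)])
E
```

```text
tool [-0.0011 -0.0063  0.0461] -> [0.193 0.297 0.74 ] 54.4 57.5 [ 0.978 -0.465  0.356  1.442  0.021 -0.011] wrist r 0.043 z 0.963
tool [-0.0305 -0.0159  0.0063] -> [0.249 0.25  0.698] 54.0 57.5 [ 0.392 -0.479  0.238  1.444  0.483 -0.388] wrist r 0.064 z 0.93
tool [-0.0339 -0.0337 -0.0068] -> [0.292 0.138 0.628] 52.2 58.0 [-0.326 -0.375  0.158  1.816  0.876 -1.202] wrist r 0.153 z 0.894
tool [-0.0339 -0.0337 -0.0067] -> [ 0.351 -0.017  0.54 ] 52.1 58.0 [-0.749 -0.098  0.107  2.014  0.886 -1.875] wrist r 0.333 z 0.808
tool [-0.0242 -0.0268 -0.0112] -> [ 0.401 -0.257  0.44 ] 52.1 58.0 [-1.019  0.38   0.389  2.098  0.785 -2.25 ] wrist r 0.576 z 0.699
```

Emit:
send_rows([
  [[-0.001,-0.006,0.046,-0.5],[-0.001,-0.006,0.046,-0.5],[-0.001,-0.006,0.046,-0.5],[-0.001,-0.006,0.046,-0.4],[-0.001,-0.006,0.046,-0.4],[-0.03,-0.016,0.006,0],[-0.03,-0.016,0.006,0],[-0.03,-0.016,0.006,0]],
])

```text
clock: 6.5
eef_pos: [0.2319, 0.2451, 0.72]
tool_rot: [0.241, 0.852, 0.446, 0.129]
ft_force: [0.6, -0.1, -1.0]
grip_width: 0.0856
```

```bash
python3 st.py; python3 - <<'E'
from plan import *
q=last()
q=run(q,[(.06,-.16,-.09,0,4),(.06,-.16,-.09,0,4),(.05,-.24,-.10,0,7)])
E
```

```text
t 6.5 p [0.2319 0.2451 0.72  ] r 0.3374 az 46.6 q [ 0.3732 -0.5047  0.2712  1.4866  0.5133 -0.4066] tilt 55.37 taz 58.0 x [-0.85   0.526 -0.005] y [0.295 0.486 0.823] z [ 0.436  0.698 -0.568] f [ 0.63 -0.1  -0.97] w 0.0856
tool [-0.0332 -0.0343 -0.0073] -> [0.262 0.149 0.65 ] 52.3 58.8 [-0.33  -0.398  0.217  1.917  0.883 -1.242] wrist r 0.126 z 0.916
tool [-0.0331 -0.0345 -0.007 ] -> [0.318 0.001 0.565] 52.0 58.8 [-0.78  -0.141  0.135  2.138  0.873 -1.956] wrist r 0.306 z 0.832
tool [-0.0236 -0.0274 -0.0113] -> [ 0.371 -0.237  0.461] 51.8 58.4 [-1.047  0.318  0.354  2.15   0.764 -2.306] wrist r 0.547 z 0.72
```

Emit:
send_rows([
  [[-0.033,-0.034,-0.006,0],[-0.033,-0.034,-0.006,0],[-0.033,-0.034,-0.006,0],[-0.033,-0.034,-0.006,0],[-0.033,-0.034,-0.006,0],[-0.033,-0.034,-0.006,0],[-0.033,-0.034,-0.006,0],[-0.033,-0.034,-0.006,0]],
])

```text
clock: 7.3
eef_pos: [0.3286, -0.0052, 0.5658]
tool_rot: [0.235, 0.864, 0.425, 0.135]
ft_force: [0.8, -0.2, 0.1]
grip_width: 0.0855
```

```bash
python3 st.py; python3 - <<'E'
from plan import *
q=last()
p,M=fk(q,PP);t=np.array([.4616,-.38,.139])
d=(t-p);print(d)
q=run(q,[(d[0],d[1],d[2]*.6,0,8)])
E
```

```text
t 7.3 p [ 0.3286 -0.0052  0.5658] r 0.3286 az -0.9 q [-0.7841 -0.1289  0.1346  2.1051  0.8958 -1.9542] tilt 52.98 taz 57.2 x [-0.853  0.521 -0.033] y [0.291 0.528 0.798] z [ 0.433  0.671 -0.602] f [ 0.76 -0.25  0.15] w 0.0855
[ 0.13065144 -0.37233677 -0.42568899]
tool [-0.0371 -0.0453 -0.0049] -> [ 0.462 -0.38   0.309] 53.0 57.2 [-1.044  0.709  0.588  1.991  0.792 -2.314] wrist r 0.713 z 0.563
```

Emit:
send_rows([
  [[-0.031,-0.038,-0.003,0.3],[-0.031,-0.038,-0.003,0.3],[-0.031,-0.038,-0.003,0.3],[-0.031,-0.038,-0.003,0.3],[-0.031,-0.038,-0.003,0.3],[-0.031,-0.038,-0.003,0.3],[-0.031,-0.038,-0.003,0.3],[-0.031,-0.038,-0.003,0.3]],
])

```text
clock: 8.1
eef_pos: [0.434, -0.3206, 0.3428]
tool_rot: [0.254, 0.859, 0.424, 0.134]
ft_force: [0.9, -0.6, 1.0]
grip_width: 0.0855
```

```bash
python3 st.py; cat > to.py <<'E'
import sys
from h import *
o=bot.get_obs();M=R.from_quat(o['tool_rot']).as_matrix();z=M[:,2]
g=np.array([float(a) for a in sys.argv[1:4]]);back=float(sys.argv[4]) if len(sys.argv)>4 else 0
t=g+(.008-back)*z;d=t-o['eef_pos'];print('world d',d.round(4),'tool d',(M.T@d).round(4),'norm',np.linalg.norm(d).round(4))
E
python3 to.py .5106 -.303 .074 .12; python3 to.py .5106 -.303 .074
```

```text
t 8.1 p [ 0.434  -0.3206  0.3428] r 0.5395 az -36.5 q [-1.037   0.5523  0.3965  1.9296  0.8032 -2.2547] tilt 52.81 taz 56.0 x [-0.835  0.55  -0.014] y [0.323 0.511 0.797] z [ 0.446  0.66  -0.604] f [ 0.88 -0.56  1.02] w 0.0855
world d [ 0.0267 -0.0564 -0.2011] tool d [-0.0505 -0.1803  0.0962] norm 0.2105
world d [ 0.0802  0.0229 -0.2736] tool d [-0.0505 -0.1803  0.2162] norm 0.286
```

Emit:
send_rows([
  [[-0.0063,-0.0225,0.011,0.1],[-0.0063,-0.0225,0.011,0.1],[-0.0063,-0.0225,0.011,0.1],[-0.0063,-0.0225,0.011,0.1],[-0.0063,-0.0225,0.011,0.1],[-0.0063,-0.0225,0.011,0.1],[-0.0063,-0.0225,0.011,0.1],[-0.0063,-0.0225,0.011,0.1]],
])

```text
clock: 8.9
eef_pos: [0.457, -0.3937, 0.1342]
tool_rot: [0.261, 0.857, 0.423, 0.135]
ft_force: [-0.8, 0.5, 0.8]
grip_width: 0.0852
```

```bash
python3 st.py; python3 to.py .5106 -.303 .074; python3 - <<'E'
from h import *
snap('side','side1');snap('top','top1')
a=cv2.imread('pics/side1.png');b=cv2.imread('pics/top1.png')
z=lambda i,x,y,w,h,s:cv2.resize(i[y:y+h,x:x+w],None,fx=s,fy=s,interpolation=cv2.INTER_CUBIC)
cv2.imwrite('pics/z5.png',np.vstack([z(a,230,210,200,100,4),z(b,300,170,200,50,4)]))
E
```

```text
t 8.9 p [ 0.457  -0.3937  0.1342] r 0.6032 az -40.7 q [-1.0639  0.8411  0.3705  1.6269  0.7932 -2.2681] tilt 52.66 taz 55.4 x [-0.827  0.562 -0.01 ] y [0.334 0.506 0.795] z [ 0.452  0.654 -0.607] f [-0.78  0.52  0.78] w 0.0852
world d [ 0.0572  0.0959 -0.065 ] tool d [0.0072 0.016  0.128 ] norm 0.1292
```

View pics/z5.png

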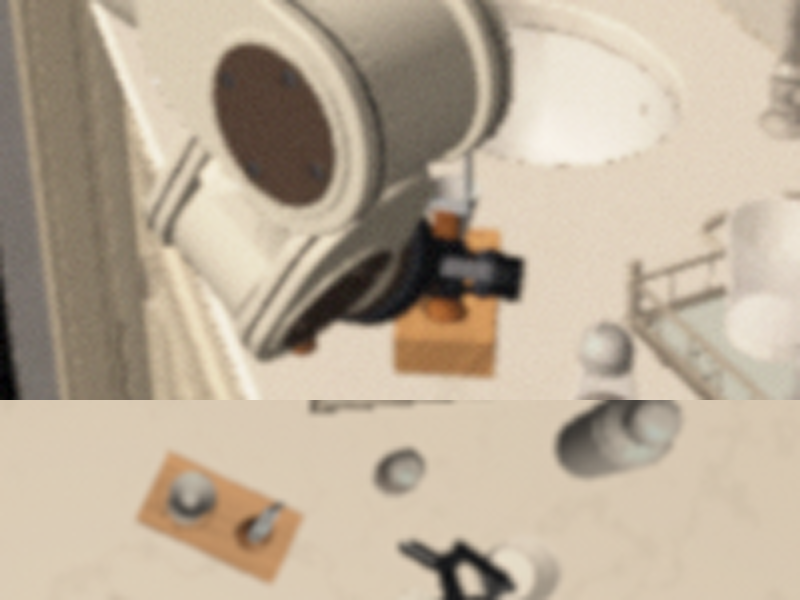

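Emit:
send_rows([
  [[0.0018,0.004,0.016,0.2],[0.0018,0.004,0.016,0.2],[0.0018,0.004,0.016,0.2],[0.0018,0.004,0.016,0.2],[0,0,0.016,0],[0,0,0.016,0],[0,0,0.016,0],[0,0,0.014,0]],
])

```text
clock: 9.8
eef_pos: [0.5161, -0.3006, 0.0789]
tool_rot: [0.267, 0.856, 0.421, 0.138]
ft_force: [-0.5, 0.4, 0.4]
grip_width: 0.0857
```

```bash
python3 st.py; python3 to.py .5106 -.303 .074; python3 - <<'E'
from h import *
snap('side','side2');snap('top','top2')
a=cv2.imread('pics/side2.png');b=cv2.imread('pics/top2.png')
z=lambda i,x,y,w,h,s:cv2.resize(i[y:y+h,x:x+w],None,fx=s,fy=s,interpolation=cv2.INTER_CUBIC)
cv2.imwrite('pics/z6.png',np.hstack([z(a,310,225,70,90,5.5),z(b,330,175,70,90,5.5)]))
E
```

```text
t 9.8 p [ 0.5161 -0.3006  0.0789] r 0.5972 az -30.2 q [-0.9095  0.7804  0.1004  1.2499  0.8653 -2.0419] tilt 52.62 taz 54.6 x [-0.819  0.573 -0.01 ] y [0.341 0.502 0.795] z [ 0.461  0.647 -0.607] f [-0.53  0.35  0.38] w 0.0857
world d [-0.0018  0.0027 -0.0097] tool d [ 0.0031 -0.007   0.0069] norm 0.0103
```

View pics/z6.png

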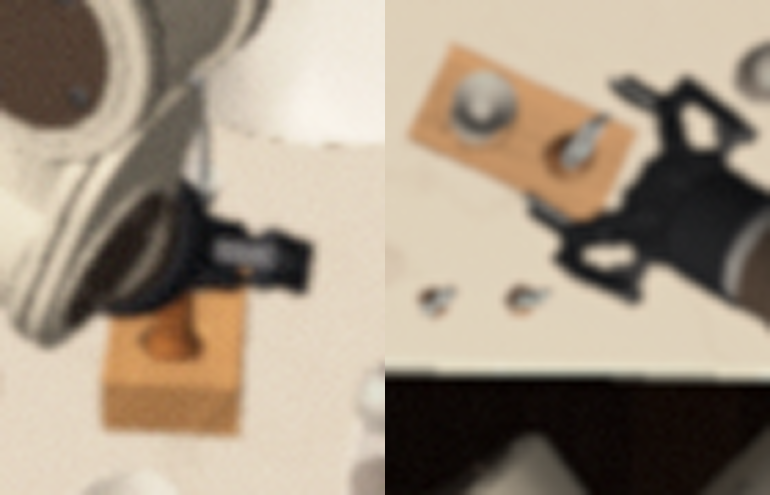

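Emit:
send_rows([
  [[0.0015,-0.0035,0.0035,0],[0.0015,-0.0035,0.0035,0],[0,0,0,0],[0,0,0,0],[0,0,0,0],[0,0,0,0],[0,0,0,0],[0,0,0,0]],
], hand=1)

```text
clock: 10.7
eef_pos: [0.5137, -0.2997, 0.0713]
tool_rot: [0.267, 0.856, 0.421, 0.139]
ft_force: [0.5, 1.0, -0.9]
grip_width: 0.0169
```

```bash
python3 st.py; python3 to.py .5106 -.303 .074; python3 - <<'E'
from h import *
snap('side','side3');snap('top','top3')
a=cv2.imread('pics/side3.png');b=cv2.imread('pics/top3.png')
z=lambda i,x,y,w,h,s:cv2.resize(i[y:y+h,x:x+w],None,fx=s,fy=s,interpolation=cv2.INTER_CUBIC)
cv2.imwrite('pics/z7.png',np.hstack([z(a,310,225,70,90,5.5),z(b,330,175,70,90,5.5)]))
E
```

```text
t 10.7 p [ 0.5137 -0.2997  0.0713] r 0.5948 az -30.3 q [-0.9119  0.7853  0.0865  1.2302  0.8652 -2.0437] tilt 52.6 taz 54.4 x [-0.818  0.574 -0.013] y [0.341 0.503 0.794] z [ 0.463  0.646 -0.607] f [ 0.52  0.96 -0.89] w 0.0169
world d [ 0.0006  0.0019 -0.0021] tool d [ 0.0006 -0.0005  0.0028] norm 0.0029
```

View pics/z7.png

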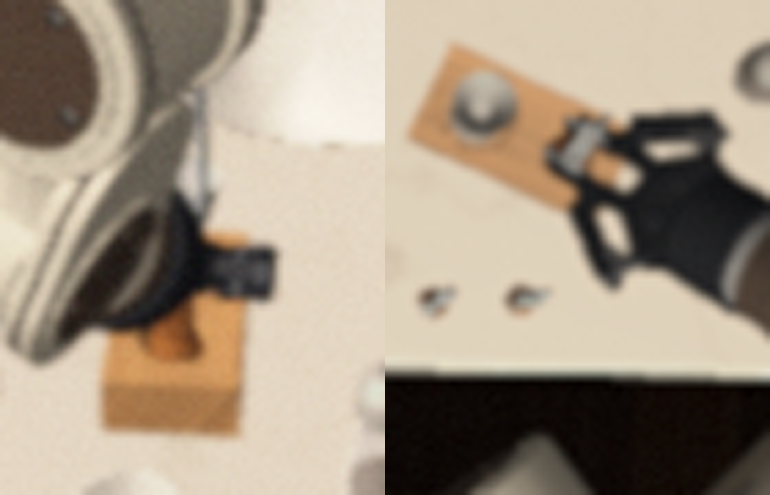

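Emit:
send_rows([
  [[0,0.008,-0.006,0],[0,0.008,-0.006,0],[0,0.012,-0.009,0],[0,0.016,-0.012,0],[0,0.02,-0.015,0],[0,0.024,-0.018,0],[0,0.024,-0.018,0],[0,0.016,-0.012,0]],
])

```text
clock: 11.6
eef_pos: [0.5121, -0.2961, 0.2413]
tool_rot: [0.268, 0.856, 0.421, 0.138]
ft_force: [0.9, -1.1, -0.9]
grip_width: 0.0167
```

```bash
python3 st.py; python3 - <<'E'
from h import *
snap('side','side4');snap('top','top4')
a=cv2.imread('pics/side4.png');b=cv2.imread('pics/top4.png')
z=lambda i,x,y,w,h,s:cv2.resize(i[y:y+h,x:x+w],None,fx=s,fy=s,interpolation=cv2.INTER_CUBIC)
cv2.imwrite('pics/z8.png',np.hstack([z(a,310,185,70,110,5.4),z(b,330,165,70,110,5.4)]))
E
```

```text
t 11.6 p [ 0.5121 -0.2961  0.2413] r 0.5915 az -30.0 q [-0.9099  0.6073  0.2438  1.5653  0.8644 -2.0412] tilt 52.56 taz 54.5 x [-0.819  0.574 -0.011] y [0.342 0.503 0.794] z [ 0.461  0.646 -0.608] f [ 0.91 -1.07 -0.92] w 0.0167
```

View pics/z8.png

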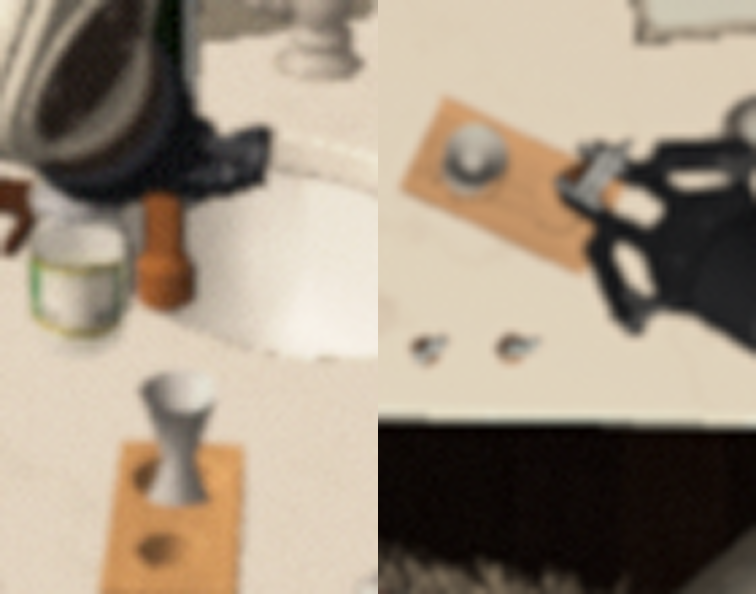

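```bash
python3 - <<'E'
from h import *
for n in('top0','top2','top4'):
    c=load(n);P=pts(c);im=c['image']
    # board: depth-based plane z .29-.325 plus colour; project pixel rays on z=.307
    h=cv2.cvtColor(im,cv2.COLOR_RGB2HSV)
    for smax in(140,170):
        m=((h[...,1]>70)&(h[...,2]<smax)&((h[...,0]<14)|(h[...,0]>170)))
        m[:, :190]=0;m[:,260:]=0;m[:155]=0;m[220:]=0
        m&=P[...,2]>.27
        v,u=np.nonzero(m)
        X=np.array([onz(c,a,b,.307) for a,b in zip(u,v)])
        rc=cv2.minAreaRect((X[:,:2]*1000).astype(np.float32));
        a=rc[2];cx=np.array(rc[0])
        yaw=np.radians(a if rc[1][0]<rc[1][1] else a+90)
        # robust: percentiles along axes
        ex=np.array([np.cos(yaw),np.sin(yaw)]);ey=np.array([-ex[1],ex[0]])
        print(n,smax,len(u),np.round(cx,1),np.round(rc[1],1),np.degrees(yaw).round(1),'origin',(cx-15*ex).round(1))
c=load('top4');P=pts(c)
m=(P[...,2]>.335)&(P[...,2]<.38);m[:,:350]=0;m[:,400:]=0;m[:180]=0;m[230:]=0
v,u=np.nonzero(m);q=P[m]
print([(a,b,(x*1000).round(0).tolist()) for a,b,x in zip(u,v,q)])
E
```

```text
top0 140 1312 [526.5 162. ] [104.5 125.8] 55.0 origin [517.9 149.7]
top0 170 1312 [526.5 162. ] [104.5 125.8] 55.0 origin [517.9 149.7]
top2 140 1311 [526.4 161.8] [104.7 125.2] 54.7 origin [517.8 149.5]
top2 170 1311 [526.4 161.8] [104.7 125.2] 54.7 origin [517.8 149.5]
top4 140 1309 [526.4 161.8] [104.7 125.2] 54.7 origin [517.8 149.5]
top4 170 1309 [526.4 161.8] [104.7 125.2] 54.7 origin [517.8 149.5]
[(np.int64(375), np.int64(190), [524.0, -304.0, 361.0]), (np.int64(376), np.int64(190), [525.0, -307.0, 354.0]), (np.int64(374), np.int64(191), [523.0, -303.0, 342.0]), (np.int64(375), np.int64(191), [521.0, -303.0, 364.0]), (np.int64(376), np.int64(191), [522.0, -307.0, 356.0]), (np.int64(374), np.int64(192), [518.0, -300.0, 362.0]), (np.int64(375), np.int64(192), [518.0, -304.0, 360.0]), (np.int64(373), np.int64(193), [515.0, -298.0, 360.0]), (np.int64(374), np.int64(193), [515.0, -301.0, 360.0]), (np.int64(373), np.int64(194), [512.0, -297.0, 365.0]), (np.int64(374), np.int64(194), [512.0, -301.0, 362.0]), (np.int64(372), np.int64(195), [509.0, -295.0, 359.0]), (np.int64(373), np.
[... 12272 characters left out ...]
6), [421.0, -369.0, 352.0]), (np.int64(398), np.int64(226), [421.0, -371.0, 358.0]), (np.int64(399), np.int64(226), [421.0, -374.0, 358.0]), (np.int64(395), np.int64(227), [419.0, -366.0, 337.0]), (np.int64(396), np.int64(227), [418.0, -368.0, 346.0]), (np.int64(397), np.int64(227), [418.0, -370.0, 347.0]), (np.int64(398), np.int64(227), [418.0, -372.0, 352.0]), (np.int64(399), np.int64(227), [418.0, -374.0, 356.0]), (np.int64(396), np.int64(228), [416.0, -369.0, 337.0]), (np.int64(398), np.int64(228), [416.0, -373.0, 349.0]), (np.int64(399), np.int64(228), [416.0, -375.0, 354.0]), (np.int64(398), np.int64(229), [413.0, -375.0, 336.0]), (np.int64(399), np.int64(229), [413.0, -376.0, 349.0])]
```

```bash
python3 - <<'E'
from h import *
c=load('side0');im=c['image'][:,:,::-1]
S=8;x0,y0=275,140
Z=cv2.resize(im[y0:y0+50,x0:x0+55],None,fx=S,fy=S,interpolation=cv2.INTER_NEAREST)
a=np.radians(54.8);ex=np.array([np.cos(a),np.sin(a),0]);ey=np.array([-ex[1],ex[0],0]);O=np.array([.5178,.1495,0])
def P(x,y,z):
    u,v=proj(c,O+x*ex+y*ey+[0,0,z]);return (int((u+.5-x0)*S),int((v+.5-y0)*S))
cs=[P(-.04,-.065,.307),P(-.04,.065,.307),P(.07,.065,.307),P(.07,-.065,.307)]
cv2.polylines(Z,[np.array(cs)],1,(0,255,0),1)
cs=[P(-.04,-.065,.295),P(-.04,.065,.295)];cv2.polylines(Z,[np.array(cs)],0,(0,255,0),1)
for d,col in((0,(0,0,255)),(.01,(255,0,0))):
    zt=.251-d
    pl=[P(-.02,0,zt-.003),P(-.02,0,zt-.025)]+[P(.001-.021*np.cos(t),0,zt-.022-.021*np.sin(t)) for t in np.linspace(0,np.pi,12)]+[P(.022,0,.295)]
    cv2.polylines(Z,[np.array(pl)],0,col,1)
cv2.imwrite('pics/z9.png',Z)
E
```

```text
(no output)
```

View pics/z9.png

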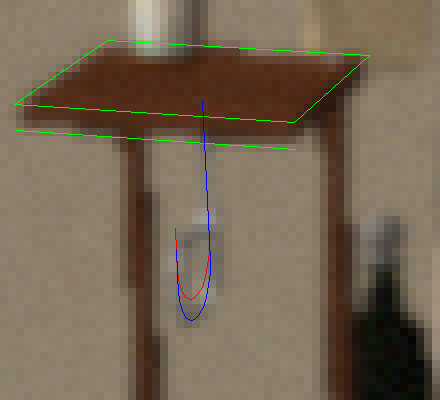

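```bash
python3 - <<'E'
from plan import *
q=last()
q=run(q,[(-.04,.19,-.01,0,5),(0,.19,-.01,0,5),(0,.005,-.03,0,3)])
E
```

```text
tool [0.0284 0.0148 0.0221] -> [ 0.474 -0.109  0.23 ] 52.6 54.5 [-0.721  0.278 -0.303  1.121  0.911 -1.75 ] wrist r 0.464 z 0.498
tool [0.0218 0.0175 0.0258] -> [0.474 0.081 0.22 ] 52.6 54.5 [-0.309  0.043 -0.648  0.5    0.857 -1.098] wrist r 0.323 z 0.483
tool [ 0.0011 -0.0071  0.0072] -> [0.474 0.086 0.19 ] 52.6 54.5 [-0.295  0.091 -0.701  0.385  0.852 -1.079] wrist r 0.32 z 0.452
```

Emit:
send_rows([
  [[0.0284,0.0148,0.0221,0],[0.0284,0.0148,0.0221,0],[0.0284,0.0148,0.0221,0],[0.0284,0.0148,0.0221,0],[0.0284,0.0148,0.0221,0],[0.0218,0.0175,0.0258,0],[0.0218,0.0175,0.0258,0],[0.0218,0.0175,0.0258,0]],
])

```text
clock: 12.5
eef_pos: [0.4696, 0.0132, 0.2197]
tool_rot: [0.271, 0.856, 0.418, 0.139]
ft_force: [1.5, -0.7, -2.0]
grip_width: 0.0171
```

```bash
python3 st.py; cat > eye.py <<'E'
# args: along ex behind nose (m), lateral, eye z  -> tool d
import sys
from h import *
a=np.radians(54.8);ex=np.array([np.cos(a),np.sin(a),0]);ey=np.array([-ex[1],ex[0],0]);O=np.array([.5178,.1495,0]);N=O-.02*ex
E0=np.array([-.001,-.0012,.1142])
o=bot.get_obs();M=R.from_quat(o['tool_rot']).as_matrix();e=o['eef_pos']+E0
d=e-N;print('eye: ex',(d@ex).round(4),'ey',(d@ey).round(4),'z',e[2].round(4),'tool per mm: ex',(M.T@ex).round(3),'ey',(M.T@ey).round(3),'up',M.T[:,2].round(3))
if len(sys.argv)>3:
    t=N+float(sys.argv[1])*ex+float(sys.argv[2])*ey;t[2]=float(sys.argv[3]);w=t-e;print('d',w.round(4),'tool',(M.T@w).round(4),np.linalg.norm(w).round(4))
E
python3 eye.py -.06 0 .3
```

```text
t 12.5 p [0.4696 0.0132 0.2197] r 0.4697 az 1.6 q [-0.4809  0.0875 -0.5734  0.7212  0.8988 -1.3463] tilt 52.3 taz 54.0 x [-0.814  0.581 -0.012] y [0.348 0.503 0.791] z [ 0.466  0.64  -0.612] f [ 1.55 -0.7  -2.04] w 0.0171
eye: ex -0.1207 ey -0.039 z 0.3339 tool per mm: ex [0.006 0.612 0.791] ey [ 1.     0.006 -0.012] up [-0.012  0.791 -0.612]
d [ 0.0031  0.0721 -0.0339] tool [0.0398 0.0106 0.0683] 0.0798
```

Emit:
send_rows([
  [[0.006,-0.0004,0.013,0],[0.006,-0.0004,0.013,0],[0.006,-0.0004,0.013,0],[0.006,-0.0004,0.013,0],[0.006,-0.0004,0.013,0],[0.006,-0.0004,0.013,0],[0.004,-0.0004,0.013,0],[0,0,0,0]],
])

```text
clock: 13.3
eef_pos: [0.4686, 0.1038, 0.1564]
tool_rot: [0.27, 0.857, 0.417, 0.134]
ft_force: [-0.6, 0.2, -0.8]
grip_width: 0.017
```

```bash
python3 st.py;python3 eye.py -.04 0 .262; python3 - <<'E'
from h import *
snap('side','side5');snap('top','top5')
a=cv2.imread('pics/side5.png');b=cv2.imread('pics/top5.png')
z=lambda i,x,y,w,h,s:cv2.resize(i[y:y+h,x:x+w],None,fx=s,fy=s,interpolation=cv2.INTER_CUBIC)
cv2.imwrite('pics/z10.png',np.hstack([z(a,260,130,70,90,5.6),z(b,190,140,70,90,5.6)]))
E
```

```text
t 13.3 p [0.4686 0.1038 0.1564] r 0.48 az 12.5 q [-0.2463  0.111  -0.793   0.2326  0.8253 -1.0144] tilt 52.02 taz 54.7 x [-0.818  0.575 -0.005] y [0.351 0.506 0.788] z [ 0.456  0.643 -0.615] f [-0.61  0.16 -0.81] w 0.017
eye: ex -0.0473 ey 0.014 z 0.2706 tool per mm: ex [-0.002  0.615  0.788] ey [ 1.     0.005 -0.002] up [-0.005  0.788 -0.615]
d [ 0.0156 -0.0021 -0.0086] tool [-0.0139 -0.0024  0.011 ] 0.0179
```

View pics/z10.png

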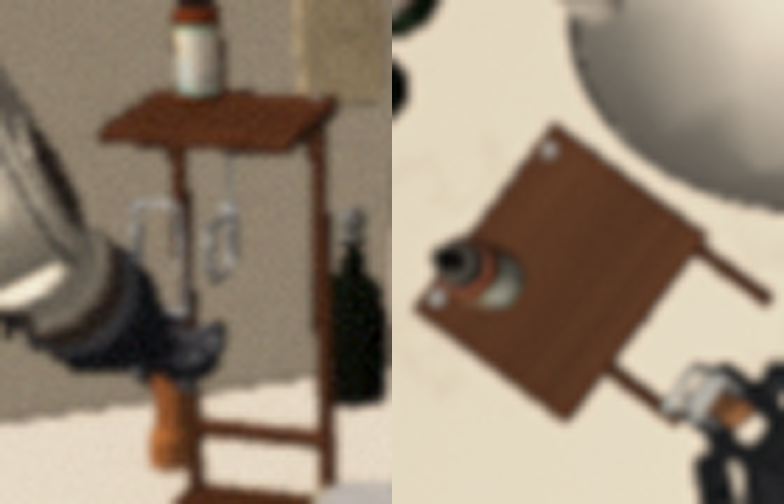

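```bash
python3 - <<'E'
from h import *
c=load('side5');P=pts(c)
a=np.radians(54.8);ex=np.array([np.cos(a),np.sin(a),0]);ey=np.array([-ex[1],ex[0],0]);O=np.array([.5178,.1495,0]);N=O-.02*ex
e=np.array([.4676,.1026,.2706])
im=c['image'][:,:,::-1]
S=12;x0,y0=275,150
Z=cv2.resize(im[y0:y0+42,x0:x0+40],None,fx=S,fy=S,interpolation=cv2.INTER_NEAREST)
def D(p):
    u,v=proj(c,p);return (int((u+.5-x0)*S),int((v+.5-y0)*S))
x=np.array([-.818,.575,-.005])
for s in(-1,1):
    cv2.line(Z,D(e+s*.0145*x),D(e+s*.0145*x-[0,0,.06]),(0,255,0),1)
cv2.line(Z,D(e-.0145*x),D(e+.0145*x),(0,255,0),1)
for d,col in((0,(0,0,255)),(.01,(255,0,0))):
    n=N+[0,0,.251-d];cv2.line(Z,D(n-[0,0,.003]),D(n-[0,0,.025]),col,1);cv2.line(Z,D(n+.042*ex+[0,0,.04]),D(n+.042*ex-[0,0,.025]),col,1);cv2.line(Z,D(n+.003*ex-[0,0,.005]),D(n+.042*ex-[0,0,.005]),col,1)
    cv2.line(Z,D(n+.01*ex-[0,0,.043]),D(n+.03*ex-[0,0,.043]),col,1)
cv2.imwrite('pics/z11.png',np.hstack([Z,cv2.resize(im[y0:y0+42,x0:x0+26],None,fx=S,fy=S,interpolation=cv2.INTER_CUBIC)]))
for v in(163,164,165,166,167):
    print(v,[(u,(P[v,u]*1000).round(0).astype(int).tolist()) for u in range(282,296) if P[v,u,1]<.3][:12])
E
```

```text
163 [(290, [505, 225, 240]), (291, [507, 219, 242]), (292, [511, 218, 241])]
164 [(290, [506, 233, 234]), (291, [508, 222, 237]), (292, [510, 217, 238]), (293, [518, 233, 232])]
165 [(290, [504, 223, 233]), (291, [509, 231, 230]), (292, [510, 217, 234]), (293, [516, 226, 231])]
166 [(283, [454, 117, 267]), (284, [455, 102, 272]), (285, [458, 99, 272]), (286, [462, 101, 271]), (287, [465, 98, 271]), (288, [469, 100, 270]), (289, [471, 97, 271]), (290, [476, 100, 269]), (291, [508, 226, 228]), (292, [510, 217, 230]), (293, [516, 225, 227])]
167 [(283, [452, 108, 266]), (284, [456, 107, 266]), (290, [474, 95, 267]), (291, [478, 94, 267]), (292, [510, 218, 226]), (293, [516, 227, 222])]
```

View pics/z11.png

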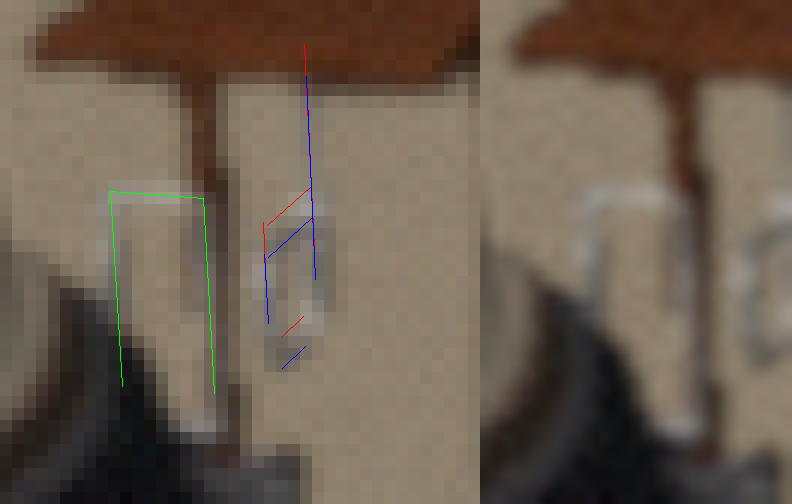

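```bash
python3 - <<'E'
from h import *
a=np.radians(54.8);ex=np.array([np.cos(a),np.sin(a),0]);ey=np.array([-ex[1],ex[0],0]);O=np.array([.5178,.1495,0]);N=O-.02*ex
acc={}
for n in('side0','side1','side2','side3','side4','side5'):
    c=load(n);P=pts(c)
    for v in range(157,186):
        for u in range(293,308):
            p=P[v,u]
            if .08<p[1]<.2 and .19<p[2]<.29: acc.setdefault((v,u),[]).append(p)
post=[]
for k in sorted(acc):
    q=np.array(acc[k])
    if len(q)>=4:
        m=q.mean(0);d=m-N;print(k,len(q),'ex',(d@ex*1000).round(1),'ey',(d@ey*1000).round(1),'z',(m[2]*1000).round(1),'sd',(q.std(0)*1000).round(1)[1])
# board top plane region in side: compare front-edge
E
python3 - <<'E'
from h import *
a=np.radians(54.8);ex=np.array([np.cos(a),np.sin(a),0]);ey=np.array([-ex[1],ex[0],0]);O=np.array([.5178,.1495,0]);N=O-.02*ex
acc={}
for n in('side0','side1','side2','side3','side4','side5'):
    c=load(n);P=pts(c);k=0
    for v in range(157,186):
        for u in range(293,308):
            p=P[v,u]
            if .08<p[1]<.2 and .19<p[2]<.29: acc.setdefault((v,u),[]).append(p);k+=1
    print(n,k)
for k in sorted(acc):
    q=np.array(acc[k])
    if len(q)>=2:
        m=q.mean(0);d=m-N;print(k,len(q),(d@ex*1000).round(1),(d@ey*1000).round(1),(m[2]*1000).round(1),end=' | ')
E
```

```text
side0 61
side1 21
side2 0
side3 0
side4 0
side5 61
(158, 300) 3 40.6 -0.1 273.4 | (159, 300) 3 41.6 0.5 269.3 | (160, 300) 3 43.4 1.4 264.8 | (161, 300) 3 41.0 0.6 261.8 | (162, 300) 3 41.3 0.9 257.9 | (163, 300) 3 39.7 0.5 254.6 | (164, 300) 3 41.1 1.2 250.2 | (165, 300) 3 42.8 2.1 245.8 | (166, 300) 3 39.5 1.0 243.1 | (166, 301) 3 47.1 -0.1 240.7 | (167, 299) 3 39.4 5.1 239.0 | (167, 300) 3 39.5 1.2 239.2 | (167, 301) 3 40.3 -2.4 239.2 | (168, 299) 3 29.6 1.5 238.5 | (168, 300) 3 30.0 -2.3 238.7 | (168, 301) 3 37.8 -3.2 236.2 | (169, 298) 2 18.8 1.5 238.2 | (169, 299) 2 25.2 0.0 236.2 | (169, 300) 3 39.4 1.5 231.4 | (169, 301) 3 46.2 0.2 229.3 | (170, 296) 2 1.9 2.8 239.8 | (170, 297) 2 5.9 0.5 238.7 | (170, 298) 2 14.4 -0.1 235.9 | (170, 300) 3 44.4 3.6 225.8 | (170, 301) 3 43.2 -0.8 226.5 | (171, 296) 2 -1.7 1.6 237.3 | (171, 297) 2 -2.0 -2.4 237.7 | (171, 300) 2 38.1 1.4 224.1 | (171, 301) 3 42.2 -1.0 222.9 | (172, 296) 2 -3.5 1.1 234.1 | (172, 297) 2 -0.4 -1.5 233.3 | (172, 300) 2 40.7 2.6 219.2 | (172, 301) 2 43.9 -0.1 218.4 | (173, 296) 2 1.6 3.3 228.4 | (173, 297) 2 0.7 -0.9 229.1 | (173, 300) 2 41.7 3.2 214.9 | (173, 301) 2 39.2 -1.7 216.2 | (174, 296) 2 -1.6 2.2 225.8 | (174, 297) 2 0.8 -0.7 225.2 | (174, 300) 2 41.2 3.2 211.2 | (174, 301) 2 42.1 -0.5 211.2 | (175, 296) 2 0.6 3.3 221.1 | (175, 297) 2 1.6 -0.2 221.1 | (175, 300) 2 37.8 2.1 208.5 | (175, 301) 2 39.3 -1.3 208.3 | (176, 296) 2 -1.3 2.8 218.0 | (176, 297) 2 1.5 -0.0 217.3 | (176, 300) 2 37.4 2.1 204.7 | (176, 301) 2 40.2 -0.8 204.0 | (177, 296) 2 -0.5 3.3 213.9 | (177, 297) 2 -2.1 -1.2 214.8 | (177, 300) 2 33.0 0.6 202.4 | (178, 296) 2 -3.4 2.4 211.1 | (178, 297) 2 -1.1 -0.6 210.5 | (178, 299) 2 26.1 2.1 200.8 | (178, 300) 2 27.4 -1.3 200.6 | (179, 297) 2 1.0 0.4 205.9 | (179, 298) 2 11.2 0.5 202.2 | (179, 299) 2 20.4 0.1 199.0 | (180, 297) 2 3.9 1.7 200.9 | (180, 298) 2 6.3 -1.2 200.2 |
```

Emit:
send_rows([
  [[-0.0025,-0.0002,0.0037,0],[-0.0025,-0.0002,0.0037,0],[-0.0025,-0.0002,0.0037,0],[-0.0025,-0.0002,0.0037,0],[-0.0025,-0.0002,0.0037,0],[-0.0025,-0.0002,0.0037,0],[0,0,0,0],[0,0,0,0]],
])

```text
clock: 14.2
eef_pos: [0.4956, 0.1059, 0.1431]
tool_rot: [0.271, 0.857, 0.417, 0.137]
ft_force: [0.5, -0.8, -0.5]
grip_width: 0.0171
```

```bash
python3 st.py;python3 eye.py .01 -.001 .256
```

```text
t 14.2 p [0.4956 0.1059 0.1431] r 0.5068 az 12.1 q [-0.2219  0.1804 -0.765   0.1593  0.8125 -0.9768] tilt 52.1 taz 54.2 x [-0.816  0.579 -0.01 ] y [0.349 0.505 0.789] z [ 0.461  0.64  -0.614] f [ 0.46 -0.82 -0.47] w 0.0171
eye: ex -0.03 ey -0.0069 z 0.2573 tool per mm: ex [0.003 0.614 0.789] ey [ 1.     0.006 -0.008] up [-0.01   0.789 -0.614]
d [ 0.0182  0.0361 -0.0013] tool [0.006  0.0236 0.0323] 0.0405
```

Emit:
send_rows([
  [[0.001,0.004,0.0054,0],[0.001,0.004,0.0054,0],[0.001,0.004,0.0054,0],[0.001,0.004,0.0054,0],[0.0005,0.004,0.0054,0],[0,0.0036,0.005,0],[0,0,0,0],[0,0,0,0]],
])

```text
clock: 15.0
eef_pos: [0.5162, 0.1452, 0.1423]
tool_rot: [0.27, 0.857, 0.418, 0.137]
ft_force: [0.0, 0.2, -0.2]
grip_width: 0.0169
```

```bash
python3 st.py;python3 eye.py .01 -.001 .256; cat > shot.py <<'E'
import sys
from h import *
n=sys.argv[1];c=snap('side','side'+n);P=pts(c)
im=c['image'][:,:,::-1]
Z=cv2.resize(im[145:200,265:330],None,fx=10,fy=10,interpolation=cv2.INTER_CUBIC)
cv2.imwrite('pics/s'+n+'.png',Z)
a=np.radians(54.8);ex=np.array([np.cos(a),np.sin(a),0]);ey=np.array([-ex[1],ex[0],0]);O=np.array([.5178,.1495,0]);N=O-.02*ex
o=bot.get_obs();print('clock',o['clock'],'f',np.round(o['ft_force'],1))
E
python3 shot.py 6
```

```text
t 15.0 p [0.5162 0.1452 0.1423] r 0.5362 az 15.7 q [-0.1108  0.2025 -0.7588  0.0474  0.7592 -0.8416] tilt 52.14 taz 54.3 x [-0.817  0.577 -0.009] y [0.348 0.506 0.789] z [ 0.46   0.641 -0.614] f [ 0.01  0.23 -0.16] w 0.0169
eye: ex 0.014 ey -0.0011 z 0.2565 tool per mm: ex [0.001 0.614 0.789] ey [ 1.     0.007 -0.006] up [-0.009  0.789 -0.614]
d [-0.0024 -0.0032 -0.0005] tool [ 0.0001 -0.0028 -0.0029] 0.004
clock 15.05 f [ 0.9 -0.1 -1.6]
```

View pics/s6.png

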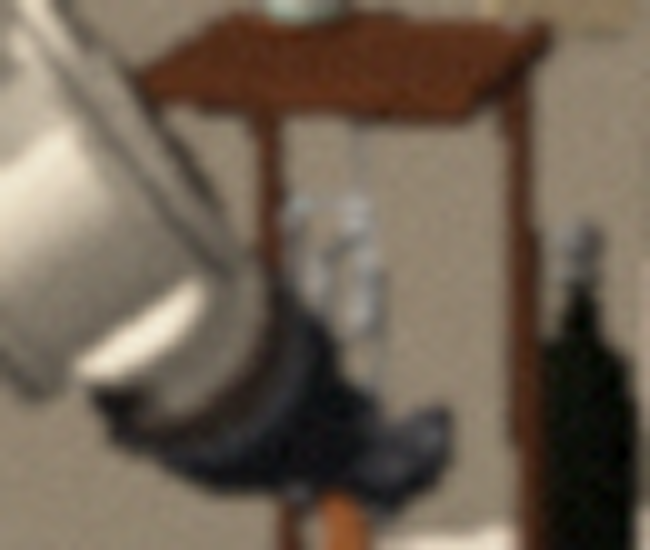

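Emit:
send_rows([
  [[0,-0.0008,-0.001,0],[0,-0.0008,-0.001,0],[0,-0.0008,-0.001,0],[0,0,0,0],[0,-0.0008,0.0006,0],[0,-0.0008,0.0006,0],[0,-0.0008,0.0006,0],[0,-0.0008,0.0006,0]],
])

```text
clock: 15.85
eef_pos: [0.5139, 0.1404, 0.138]
tool_rot: [0.271, 0.856, 0.417, 0.138]
ft_force: [-0.8, -0.4, -1.3]
grip_width: 0.0167
```

```bash
python3 st.py;python3 eye.py .01 -.001 .256
```

```text
t 15.85 p [0.5139 0.1404 0.138 ] r 0.5327 az 15.3 q [-0.1231  0.2084 -0.7668  0.0415  0.7644 -0.8533] tilt 52.13 taz 54.2 x [-0.815  0.579 -0.009] y [0.349 0.505 0.789] z [ 0.462  0.64  -0.614] f [-0.8  -0.38 -1.26] w 0.0167
eye: ex 0.0087 ey -0.0019 z 0.2522 tool per mm: ex [0.003 0.614 0.789] ey [ 1.     0.005 -0.008] up [-0.009  0.789 -0.614]
d [-0.      0.0016  0.0038] tool [ 0.0009  0.0038 -0.0013] 0.0041
```

Emit:
send_rows([
  [[0,-0.0003,0.0012,0],[0,-0.0003,0.0012,0],[0,-0.0008,0.0006,0],[0,-0.0008,0.0006,0],[0,-0.0008,0.0006,0],[0,-0.0008,0.0006,0],[0,-0.0008,0.0006,0],[0,-0.0008,0.0006,0]],
])

```text
clock: 16.65
eef_pos: [0.5148, 0.1418, 0.1292]
tool_rot: [0.271, 0.856, 0.417, 0.137]
ft_force: [0.3, 0.4, -1.7]
grip_width: 0.0172
```

```bash
python3 st.py;python3 eye.py .01 -.001 .256
```

```text
t 16.65 p [0.5148 0.1418 0.1292] r 0.5339 az 15.4 q [-0.1193  0.2299 -0.7754  0.009   0.7625 -0.8492] tilt 52.12 taz 54.2 x [-0.815  0.579 -0.009] y [0.35  0.505 0.789] z [ 0.461  0.64  -0.614] f [ 0.34  0.39 -1.65] w 0.0172
eye: ex 0.0104 ey -0.0018 z 0.2434 tool per mm: ex [0.003 0.614 0.789] ey [ 1.     0.005 -0.008] up [-0.009  0.789 -0.614]
d [-0.0009  0.0002  0.0126] tool [ 0.0007  0.0097 -0.0081] 0.0126
```

Emit:
send_rows([
  [[0,-0.0008,0.0006,0],[0,-0.0008,0.0006,0],[0,-0.0008,0.0006,0],[0,-0.0008,0.0006,0],[0,-0.0008,0.0006,0],[0,-0.0008,0.0006,0],[0,0,0,0],[0,0,0,0]],
])

```text
clock: 17.45
eef_pos: [0.5158, 0.1422, 0.1248]
tool_rot: [0.269, 0.856, 0.419, 0.139]
ft_force: [-2.0, 0.2, 1.5]
grip_width: 0.0175
```

```bash
python3 st.py;python3 eye.py .01 -.001 .256; python3 shot.py 7
```

```text
t 17.45 p [0.5158 0.1422 0.1248] r 0.5351 az 15.4 q [-0.1198  0.2435 -0.781  -0.0144  0.7663 -0.85  ] tilt 52.4 taz 54.2 x [-0.817  0.577 -0.012] y [0.345 0.504 0.792] z [ 0.463  0.643 -0.61 ] f [-1.98  0.24  1.47] w 0.0175
eye: ex 0.0114 ey -0.0025 z 0.239 tool per mm: ex [0.001 0.61  0.792] ey [ 1.     0.009 -0.008] up [-0.012  0.792 -0.61 ]
d [-0.002  -0.0003  0.017 ] tool [ 0.0012  0.0126 -0.0114] 0.0171
clock 17.5 f [-1.1 -0.7  3. ]
```

View pics/s7.png

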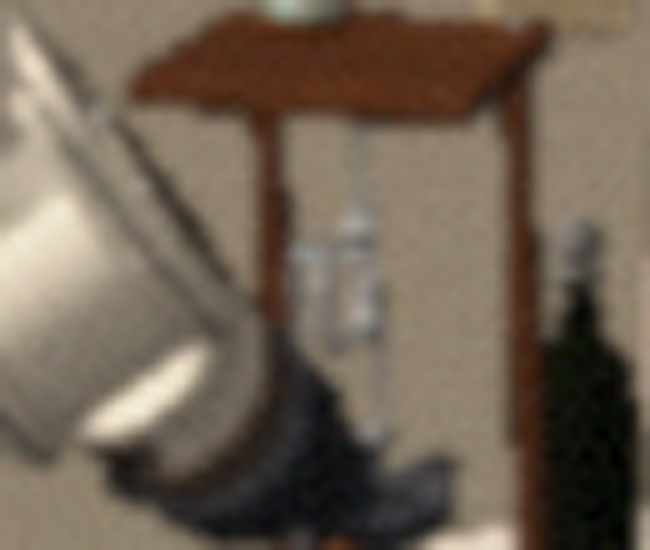

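Emit:
send_rows([
  [[0.0002,-0.0018,0.001,0],[0.0002,-0.0018,0.001,0],[0.0001,-0.0017,0.0011,0],[0.0001,-0.0017,0.0011,0],[0,-0.0017,0.0011,0],[0,-0.0017,0.0011,0],[0,0,0,0],[0,0,0,0]],
])

```text
clock: 18.3
eef_pos: [0.517, 0.1417, 0.1139]
tool_rot: [0.267, 0.855, 0.421, 0.141]
ft_force: [-0.2, -0.2, 3.5]
grip_width: 0.0168
```

```bash
python3 st.py;python3 eye.py .01 -.001 .256; python3 shot.py 8
```

```text
t 18.3 p [0.517  0.1417 0.1139] r 0.5361 az 15.3 q [-0.1219  0.273  -0.7933 -0.0602  0.7697 -0.8526] tilt 52.65 taz 54.1 x [-0.817  0.576 -0.016] y [0.339 0.503 0.795] z [ 0.466  0.644 -0.607] f [-0.23 -0.19  3.52] w 0.0168
eye: ex 0.0116 ey -0.0037 z 0.2281 tool per mm: ex [-0.     0.607  0.795] ey [ 1.     0.013 -0.01 ] up [-0.016  0.795 -0.607]
d [-0.0031  0.0002  0.0279] tool [ 0.0022  0.0212 -0.0183] 0.0281
clock 18.35 f [-0.8 -1.6  3.2]
```

View pics/s8.png

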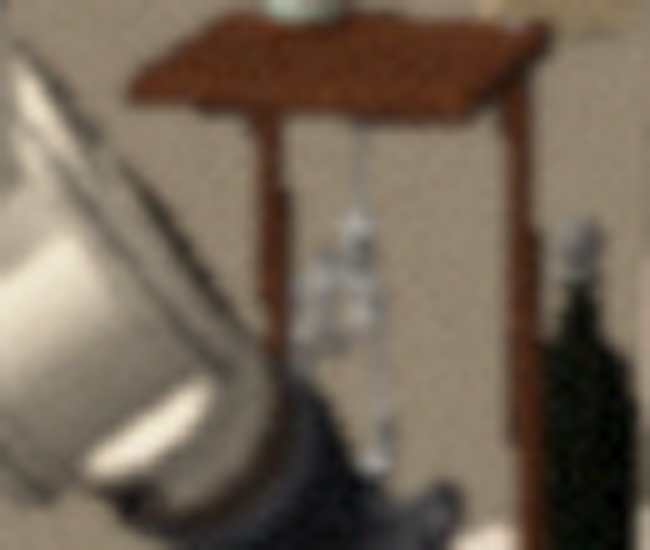

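Emit:
send_rows([
  [[0.0004,-0.0018,0.001,0],[0.0004,-0.0018,0.001,0],[0.0003,-0.0018,0.001,0],[0.0002,-0.0018,0.001,0],[0.0002,-0.0018,0.001,0],[0,-0.0018,0.001,0],[0,0,0,0],[0,0,0,0]],
])

```text
clock: 19.15
eef_pos: [0.5129, 0.1405, 0.0976]
tool_rot: [0.27, 0.856, 0.418, 0.139]
ft_force: [1.0, 1.4, 1.4]
grip_width: 0.0168
```

```bash
python3 st.py;python3 eye.py .01 -.001 .256; python3 shot.py 9
```

```text
t 19.15 p [0.5129 0.1405 0.0976] r 0.5317 az 15.3 q [-0.1243  0.3059 -0.8128 -0.104   0.7671 -0.8556] tilt 52.3 taz 54.2 x [-0.816  0.578 -0.012] y [0.346 0.505 0.791] z [ 0.463  0.642 -0.611] f [0.99 1.42 1.43] w 0.0168
eye: ex 0.0082 ey -0.001 z 0.2118 tool per mm: ex [0.002 0.612 0.791] ey [ 1.     0.008 -0.009] up [-0.012  0.791 -0.611]
d [0.001  0.0015 0.0442] tool [-0.0005  0.0361 -0.0256] 0.0443
clock 19.2 f [ 1.8  1.4 -1.2]
```

View pics/s9.png

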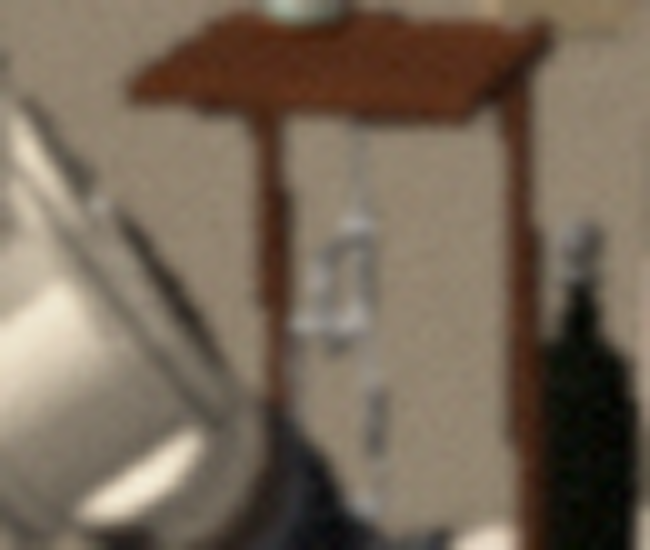

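Emit:
send_rows([
  [[0,0.0016,0.0021,0],[0,0.0016,0.0021,0],[0,0.0016,0.0021,0],[0,0.0016,0.0021,0],[0,0.002,-0.0015,0],[0,0.002,-0.0015,0],[0,0.002,-0.0015,0],[0,0,0,0]],
])

```text
clock: 20.0
eef_pos: [0.5181, 0.1498, 0.1044]
tool_rot: [0.271, 0.857, 0.417, 0.138]
ft_force: [0.4, -0.1, -0.1]
grip_width: 0.0174
```

```bash
python3 st.py;python3 eye.py .02 -.000 .226
```

```text
t 20.0 p [0.5181 0.1498 0.1044] r 0.5393 az 16.1 q [-0.0978  0.2933 -0.7994 -0.0958  0.7512 -0.8247] tilt 52.14 taz 54.2 x [-0.816  0.579 -0.01 ] y [0.349 0.505 0.789] z [ 0.462  0.64  -0.614] f [ 0.4  -0.11 -0.13] w 0.0174
eye: ex 0.0188 ey 0.0 z 0.2186 tool per mm: ex [0.003 0.614 0.789] ey [ 1.     0.006 -0.008] up [-0.01   0.789 -0.614]
d [0.0007 0.0009 0.0074] tool [-0.0001  0.0066 -0.0036] 0.0075
```

Emit:
send_rows([
  [[0,0.0013,-0.001,0],[0,0.0013,-0.001,0],[0,0.0013,-0.001,0],[0,0.0013,-0.001,0],[0,0.0013,-0.001,0],[0,0.0013,-0.001,0],[0,0.0013,-0.001,0],[0,0.0013,-0.001,0]],
])

```text
clock: 20.8
eef_pos: [0.5174, 0.1494, 0.1179]
tool_rot: [0.272, 0.857, 0.417, 0.137]
ft_force: [0.9, 0.0, -6.5]
grip_width: 0.0171
```

```bash
python3 st.py;python3 eye.py .02 -.000 .226
```

```text
t 20.8 p [0.5174 0.1494 0.1179] r 0.5386 az 16.1 q [-0.098   0.2583 -0.7867 -0.0465  0.7494 -0.8242] tilt 52.02 taz 54.2 x [-0.815  0.58  -0.009] y [0.351 0.505 0.788] z [ 0.461  0.639 -0.615] f [ 0.86  0.02 -6.54] w 0.0171
eye: ex 0.0181 ey 0.0003 z 0.2321 tool per mm: ex [0.004 0.615 0.788] ey [ 1.     0.004 -0.008] up [-0.009  0.788 -0.615]
d [ 0.0014  0.0013 -0.0061] tool [-0.0003 -0.0037  0.0053] 0.0064
```

```bash
python3 shot.py 10
```

```text
clock 20.85 f [ 1.6  0.6 -6.3]
```

View pics/s10.png

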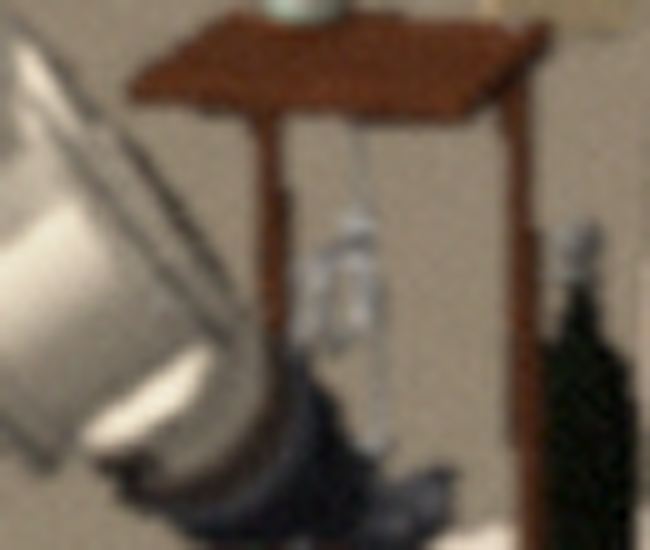

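Emit:
send_rows([
  [[0,-0.0018,0.0014,0],[0,-0.0018,0.0014,0],[0,-0.0018,0.0014,0],[0,-0.0017,0.0017,0],[0,-0.0017,0.0017,0],[0,-0.0017,0.0017,0],[0,-0.0017,0.0015,0],[0,-0.0017,0.0015,0]],
])

```text
clock: 21.65
eef_pos: [0.5189, 0.1506, 0.0988]
tool_rot: [0.271, 0.856, 0.417, 0.138]
ft_force: [0.4, 0.5, -1.1]
grip_width: 0.0172
```

```bash
python3 st.py;python3 eye.py .02 -.000 .206
```

```text
t 21.65 p [0.5189 0.1506 0.0988] r 0.5403 az 16.2 q [-0.0953  0.3086 -0.8038 -0.1181  0.7497 -0.8213] tilt 52.15 taz 54.2 x [-0.815  0.579 -0.01 ] y [0.349 0.505 0.79 ] z [ 0.462  0.64  -0.614] f [ 0.4   0.51 -1.14] w 0.0172
eye: ex 0.02 ey -0.0002 z 0.213 tool per mm: ex [0.003 0.614 0.79 ] ey [ 1.     0.006 -0.008] up [-0.01   0.79  -0.614]
d [-0.0001  0.0001 -0.007 ] tool [ 0.0002 -0.0055  0.0043] 0.007
```

Emit:
send_rows([
  [[0,-0.0012,0.0009,0],[0,-0.0012,0.0009,0],[0,-0.001,0.0007,0],[0,-0.0008,0.0006,0],[0,-0.0008,0.0006,0],[0,-0.0005,0.0004,0],[0,-0.0005,0.0004,0],[0,-0.0005,0.0004,0]],
])

```text
clock: 22.45
eef_pos: [0.5189, 0.1505, 0.0898]
tool_rot: [0.271, 0.856, 0.417, 0.138]
ft_force: [0.5, -1.1, -0.8]
grip_width: 0.0167
```

```bash
python3 st.py;python3 eye.py .02 -.000 .204
```

```text
t 22.45 p [0.5189 0.1505 0.0898] r 0.5403 az 16.2 q [-0.0957  0.3318 -0.8113 -0.1484  0.7501 -0.8217] tilt 52.15 taz 54.2 x [-0.815  0.579 -0.01 ] y [0.349 0.505 0.79 ] z [ 0.462  0.64  -0.614] f [ 0.46 -1.11 -0.84] w 0.0167
eye: ex 0.0199 ey -0.0002 z 0.204 tool per mm: ex [0.003 0.614 0.79 ] ey [ 1.     0.006 -0.008] up [-0.01   0.79  -0.614]
d [-0.0001  0.0002  0.    ] tool [0.0002 0.0001 0.0001] 0.0003
```

Emit:
send_rows([
  [[0,-0.0005,0.0004,0],[0,-0.0005,0.0004,0],[0,-0.0005,0.0004,0],[0,-0.0005,0.0004,0],[0,-0.0004,0.0003,0],[0,-0.0004,0.0003,0],[0,0,0,0],[0,0,0,0]],
])

```text
clock: 23.25
eef_pos: [0.5205, 0.1513, 0.0891]
tool_rot: [0.268, 0.856, 0.42, 0.14]
ft_force: [-1.8, -0.7, 2.0]
grip_width: 0.0171
```

```bash
python3 st.py;python3 eye.py .02 -.000 .204; python3 shot.py 11
```

```text
t 23.25 p [0.5205 0.1513 0.0891] r 0.542 az 16.2 q [-0.096   0.339  -0.8128 -0.1637  0.7553 -0.8223] tilt 52.56 taz 54.2 x [-0.817  0.576 -0.014] y [0.342 0.503 0.794] z [ 0.464  0.644 -0.608] f [-1.8  -0.67  1.98] w 0.0171
eye: ex 0.0215 ey -0.001 z 0.2033 tool per mm: ex [0.    0.608 0.794] ey [ 1.     0.011 -0.008] up [-0.014  0.794 -0.608]
d [-0.0017 -0.0006  0.0007] tool [ 0.001  -0.0004 -0.0016] 0.0019
clock 23.3 f [-2.6 -1.4  3.3]
```

View pics/s11.png

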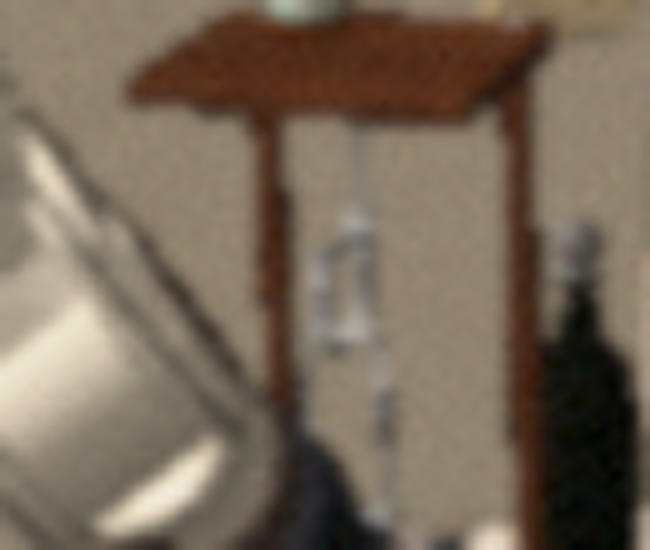

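Emit:
send_rows([
  [[0.0003,-0.0002,-0.0007,0],[0.0003,-0.0002,-0.0007,0],[0,0.0002,-0.0003,0],[0,0,0,0],[0,0,0,0],[0,0,0,0],[0,0,0,0],[0,0,0,0]],
])

```text
clock: 24.1
eef_pos: [0.5193, 0.1502, 0.0893]
tool_rot: [0.269, 0.856, 0.419, 0.14]
ft_force: [-0.2, 0.3, 0.7]
grip_width: 0.0169
```

```bash
python3 st.py;python3 eye.py .02 -.000 .204
```

```text
t 24.1 p [0.5193 0.1502 0.0893] r 0.5406 az 16.1 q [-0.0981  0.3361 -0.8141 -0.159   0.7546 -0.825 ] tilt 52.44 taz 54.2 x [-0.817  0.577 -0.013] y [0.343 0.504 0.793] z [ 0.464  0.643 -0.61 ] f [-0.18  0.29  0.74] w 0.0169
eye: ex 0.0199 ey -0.0007 z 0.2035 tool per mm: ex [0.001 0.61  0.793] ey [ 1.     0.01  -0.009] up [-0.013  0.793 -0.61 ]
d [-0.0005  0.0005  0.0005] tool [ 0.0007  0.0005 -0.0003] 0.0009
```

Emit:
send_rows([
  [[0,0,0,0],[0,0,0,0],[0,0,0,0],[0,0,0,0],[0,0,0,0],[0,0,0,0],[0,0,0,0],[0,0,0,0]],
], hand=-1)

```text
clock: 24.9
eef_pos: [0.5185, 0.1498, 0.0881]
tool_rot: [0.27, 0.856, 0.418, 0.139]
ft_force: [-0.4, 0.7, 0.5]
grip_width: 0.0855
```

```bash
python3 st.py; python3 - <<'E'
from h import *
snap('side','side12')
a=cv2.imread('pics/side12.png')
cv2.imwrite('pics/s12.png',cv2.resize(a[140:230,255:335],None,fx=6.5,fy=6.5,interpolation=cv2.INTER_CUBIC))
E
```

```text
t 24.9 p [0.5185 0.1498 0.0881] r 0.5397 az 16.1 q [-0.0985  0.3369 -0.8152 -0.1582  0.7531 -0.8249] tilt 52.3 taz 54.2 x [-0.816  0.578 -0.012] y [0.346 0.504 0.791] z [ 0.463  0.641 -0.611] f [-0.42  0.75  0.46] w 0.0855
```

View pics/s12.png

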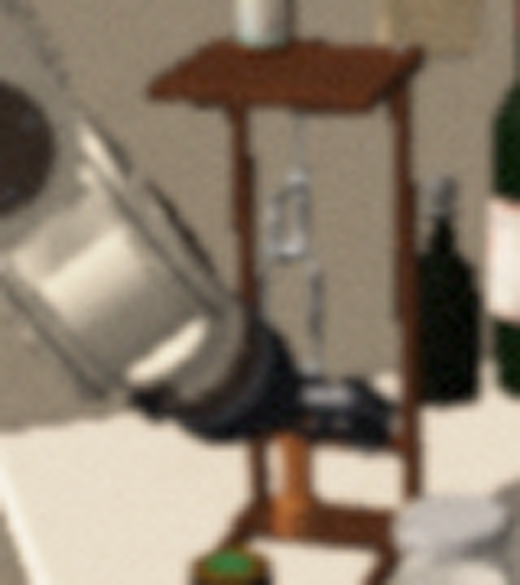

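Emit:
send_rows([
  [[0,0,-0.006,0],[0,0,-0.01,0],[0,0,-0.015,0],[0,0,-0.02,0],[0,0,-0.025,0],[0,0,-0.03,0],[0,0,-0.03,0],[0,0,-0.02,0]],
])

```text
clock: 25.75
eef_pos: [0.441, 0.0476, 0.1866]
tool_rot: [0.268, 0.857, 0.418, 0.137]
ft_force: [0.1, 0.1, -1.0]
grip_width: 0.0852
```

```bash
python3 st.py; python3 - <<'E'
from h import *
snap('side','side13');snap('top','top13')
a=cv2.imread('pics/side13.png');b=cv2.imread('pics/top13.png')
cv2.imwrite('pics/s13.png',np.hstack([cv2.resize(a[140:240,265:335],None,fx=5.5,fy=5.5,interpolation=cv2.INTER_CUBIC),cv2.resize(b[140:240,190:262],None,fx=5.5,fy=5.5,interpolation=cv2.INTER_CUBIC)]))
E
```

```text
t 25.75 p [0.441  0.0476 0.1866] r 0.4435 az 6.2 q [-0.4299  0.0589 -0.7187  0.555   0.8889 -1.2796] tilt 52.23 taz 54.5 x [-0.819  0.574 -0.009] y [0.346 0.506 0.79 ] z [ 0.459  0.644 -0.612] f [ 0.09  0.08 -0.99] w 0.0852
```

View pics/s13.png

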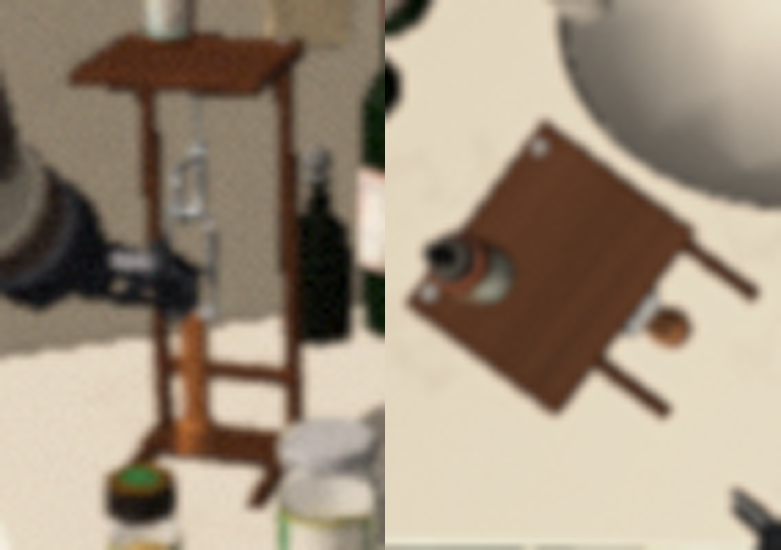

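Emit:
send_rows([
  [[0,0.01,-0.02,0],[0,0.01,-0.02,0],[0,0.01,-0.02,0],[0,0.01,-0.02,0],[0,0,0,0],[0,0,0,0],[0,0,0,0],[0,0,0,0]],
])

```text
clock: 26.65
eef_pos: [0.4174, 0.0175, 0.2644]
tool_rot: [0.27, 0.857, 0.418, 0.135]
ft_force: [-0.6, 0.2, -0.6]
grip_width: 0.0855
```

Emit:
send_rows([
  [[0,0,0,0],[0,0,0,0],[0,0,0,0],[0,0,0,0],[0,0,0,0],[0,0,0,0],[0,0,0,0],[0,0,0,0]],
])

```text
clock: 27.45
eef_pos: [0.4167, 0.0187, 0.2623]
tool_rot: [0.27, 0.857, 0.418, 0.133]
ft_force: [0.1, -0.5, 0.1]
grip_width: 0.0854
```

```bash
python3 st.py; python3 - <<'E'
from h import *
I=[]
for i in range(14,20):
    c=snap('side','side%d'%i);h=cv2.cvtColor(c['image'],cv2.COLOR_RGB2HSV)
    P=pts(c)
    m=(h[...,0]<16)&(h[...,1]>110)&(h[...,2]>110);m[:,:285]=0;m[:,318:]=0;m[:185]=0;m[228:]=0
    v,u=np.nonzero(m);lo=v>np.percentile(v,75) if len(v) else v
    print(i,len(v),'foot px',(u[lo].mean().round(2),v[lo].mean().round(2)),'mean',u.mean().round(2),v.mean().round(2),'3d',np.median(P[m],0).round(3))
c=load('side19')
a=c['image'][:,:,::-1];t=snap('top','top19')['image'][:,:,::-1]
cv2.imwrite('pics/s19.png',np.vstack([cv2.resize(a[110:380,230:480],None,fx=2,fy=2,interpolation=cv2.INTER_CUBIC)[:, :500]]))
cv2.imwrite('pics/t19.png',cv2.resize(t[130:245,170:460],None,fx=2.75,fy=2.75,interpolation=cv2.INTER_CUBIC))
E
```

```text
t 27.45 p [0.4167 0.0187 0.2623] r 0.4171 az 2.6 q [-0.5397 -0.0418 -0.5709  0.9476  0.9057 -1.4541] tilt 52.09 taz 54.9 x [-0.819  0.574 -0.002] y [0.351 0.504 0.789] z [ 0.454  0.645 -0.614] f [ 0.14 -0.5   0.12] w 0.0854
14 112 foot px (np.float64(298.89), np.float64(219.25)) mean 299.73 210.01 3d [0.511 0.141 0.08 ]
15 112 foot px (np.float64(298.89), np.float64(219.25)) mean 299.74 210.03 3d [0.511 0.14  0.077]
16 115 foot px (np.float64(298.89), np.float64(219.25)) mean 299.86 209.9 3d [0.512 0.141 0.076]
17 110 foot px (np.float64(298.81), np.float64(219.26)) mean 299.69 209.75 3d [0.511 0.141 0.079]
18 114 foot px (np.float64(298.76), np.float64(219.48)) mean 299.6 210.11 3d [0.511 0.141 0.078]
19 115 foot px (np.float64(298.89), np.float64(219.25)) mean 299.68 209.76 3d [0.511 0.141 0.08 ]
```

View pics/s19.png

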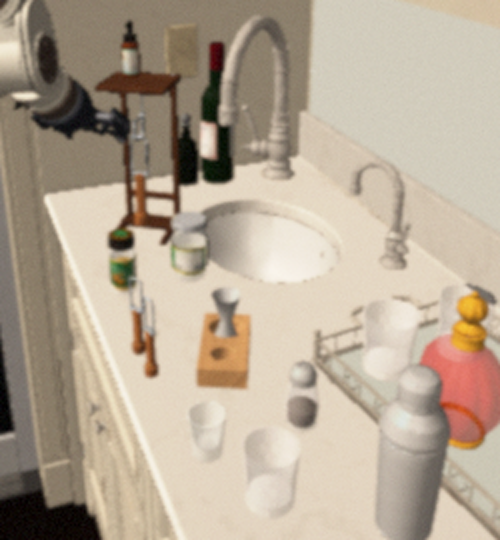

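View pics/t19.png

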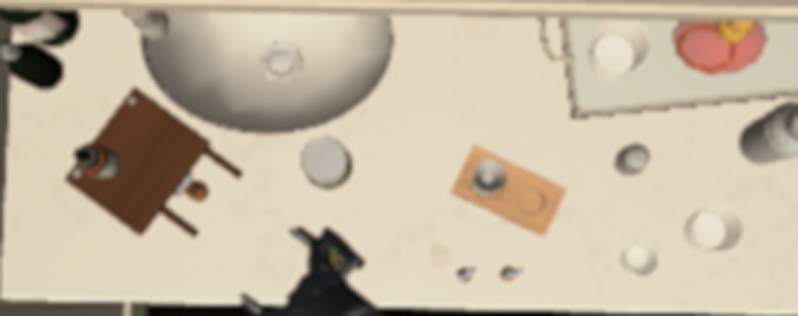

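```bash
python3 -c "
from workcell import order
print(order.job_done())"
```

```text
the job is handed in; nothing more can be done
None
```

The muddler is hanging on the snap hook below the closed gate. I handed the job in at about 27.8 s of the 50 s allowed.

- **Choice and grasp:** I took the big muddler in the caddy's front well at side pixel (342, 278), not the two small ones at (298, 270) and (305, 283).
- **Gripper tilt:** It was 52°, more than the advised 30 to 45°. The move rows cannot set the tilt directly, so I got it by pushing the arm against its wrist joint limit, and it overshot. The clearances I worked out at the caddy and rack still allowed it, and no bump showed in the end-of-call force readings.
- **Hooking:** The bar touched the gate with its centre about 0.240 m up, so the hook sits about 10 mm below its fully screwed-in height. The gate let the bar past after 12 to 28 mm of travel. The highest upward reading during the press was 3.5 N, but I only read the force at the end of each call, so the true peak may be higher.
- **Tug and release:** Tugging up against the closed gate gave about 5 N, 27–28 mm above where the bar rests. I then lowered it onto the hook until nearly all its weight was off the gripper, opened and backed away.
- **Last checks:** The foot pixel stayed within 0.3 px over six pictures, the gate looked shut and the gripper was well clear. Everything visible stands where it was; in the last top view the gripper covered the olive or nutmeg jar with the green lid, which the side view shows standing.
- **Disagreement:** The two cameras differed by 1 to 4 mm on where the hook and loop are. I aimed between them, and the bar went in without jamming.

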